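# Set up the bench for sanding a chest

### The arm

A 6-joint arm with a two-finger parallel gripper is mounted at the origin on the work surface. World frame = base frame: x ahead of the robot, y to its left, z up, the work surface at z = 0. Lengths are in m, angles in rad, forces in N, time in s.
With the tool pointing down it reaches from about 0.225 to 0.875 m from the base axis. Payload 3.4 kg.
Tool frame: the origin (TCP) lies at the very end of the fingers, on their centre line; the grasp point (between the pads) lies 19 mm behind it; z points along the fingers, x is the direction in which the jaws open and shut, and the axes are right-handed (so a half turn about z gives the same grasp; the last joint's range is limited). The gripper opens to 85 mm and grips with 20 to 120 N. Pads are 22 mm wide; open, the fingers measure 114 mm over their backs; the gripper's body (76 mm by 85 mm) begins 54 mm behind the grasp point. The pads swing forward as they close: fully open they stand 13 mm farther back than shut.
Start: joints at [1.038, 0.276, 1.505, -0, 1.361, -0.121], TCP at [0.23, 0.527, 0.231] pointing down, gripper open.
Joint ranges: [-2.89, 2.89], [-0.75, 2.08], [0.22, 2.7], [-1.18, 4.32], [0.11, 2.71], [-2.7, 2.7]. Speed limits (rad/s): [2.57, 2.57, 3.14, 3.14, 3.14, 3.14].

### API

Orientations are given as a unit quaternion [w, x, y, z].
In Python, from rig import manip gives the robot as it stands.
- The arm moves only by the tool carry_out, never from a script. Its argument "series" is a list of rows, each a list of 2 entries, a list of its own where there are three numbers: the shift along the tool's x, y, z in mm, then the turn about the tool's z in degrees. A call has 1 to 10 rows; each row shifts and turns the pose as measured when the row begins, along the tool's axes as they then stand; what a row does not reach is not made up. A row lasts 1/12 s, in which the tool goes at most 41.7 mm and 7.16 degrees, less where a joint would pass 70% of its speed; a pose out of reach is approached as far as the arm can. A call is refused whole if a number of a shift passes 41.7 or a number of a turn 7.16, either way. A call with a gripper value outside its range is refused whole. "fingers" is the finger opening in mm, from 0 to 85.4, set as the call begins (left out, the last holds). The fingers move at their own pace and stop on an object; "squeeze" is the grip in N (left out, the last holds). Time passes only in rows, so rows that do not move let the fingers close. It gives the time, the measured TCP pose, the force and the opening at its end, in the units of the state.
- manip.get_state(): the state, without advancing time (a new reading comes with each control period).
- manip.get_image(name): name is "scene" or "top"; returns a dict with "frame" (480x640x3 uint8, blue, green, red), "K" (3x3 intrinsics, pixels), "rvec" (rotation vector, rad) and "tvec" (3), from world to camera coordinates, as OpenCV has them. Camera axes: x right, y down, z forward; pixel columns grow to the right and rows downward; lengths in m; the calibration is good to about 2 mm. A picture is of the moment at which its call begins. There is no depth.
- manip.sign_off(): hands the job in, once; it reports no verdict.
The state is a dict: "clock": time; "qpos": joint angles; "qd": joint speeds; "effort": joint torques, N m; "position": TCP position; "ee_rot": TCP orientation; "contact_force": force on the tool from outside, world axes, zero at the start; "moment": the same for the moment, N m; "width": finger opening in m.
Only numpy, scipy, OpenCV 4.12 (cv2) and the standard library are available. Lean on these libraries where they do the work, as an engineer would, in place of code of your own. Each camera call takes 0.05 s, during which the arm holds its last target. There are 200 camera calls.

### The job

Get the bench ready for sanding this chest: take every sanding block down from the rack's barbed hooks (raise it, tip it and back it out over the barbs) and stand it sole down on the cork mat, shoot the bolt on the chest's front all the way up into its keeper so that the lid is locked, and set the dust hood: swivel it to point at the middle of the chest, with its mouth tipped 30 degrees down from upright. Leave the glue bottle, the glass jar and the mallet where they are.

Things in the scene. Friction and masses are not known exactly. Their poses are not given: they have to be found in the camera images.
- block1: wooden sanding block, base 75 (x) x 110 (y) x 20 mm, 82 mm high; a closed handle on it: straight grip bar along y, 24 mm thick, 26 high, 100 long, its centre 69 mm above the origin; opening under the bar 36 mm high, 72 mm long. Origin: centre of the sole's underside, z up. About 0.24 kg. Starts hanging level on a hook of the rack, prongs through the opening. None if absent in this run
- block2: wooden sanding block, base 75 (x) x 110 (y) x 20 mm, 82 mm high; a closed handle on it: straight grip bar along y, 24 mm thick, 26 high, 100 long, its centre 69 mm above the origin; opening under the bar 36 mm high, 72 mm long. Origin: centre of the sole's underside, z up. About 0.24 kg. Starts hanging level on a hook of the rack, prongs through the opening. None if absent in this run
- block3: wooden sanding block, base 75 (x) x 110 (y) x 20 mm, 82 mm high; a closed handle on it: straight grip bar along y, 24 mm thick, 26 high, 100 long, its centre 69 mm above the origin; opening under the bar 36 mm high, 72 mm long. Origin: centre of the sole's underside, z up. About 0.24 kg. Starts hanging level on a hook of the rack, prongs through the opening. None if absent in this run
- rack: fixed wooden rack: a level rail 410 mm long, top at z = 190 mm, on two posts, with three double steel hooks pointing to local -x, at local y = -125, 0, 125 mm. Origin on the bench under the middle of the rail's front face; y along the rail, z up. Blocks hang with the bar along y on the prongs, bar centre 46 to 55 mm out from the face; a batten 8 mm out keeps their bases off it
- hook (a point): elbow of the middle hook, midway between its prongs; axes as the rack. A hook is two 7 mm round prongs 52 mm apart (fingers fit between), level at z = 175 mm from the rail out to here (66 mm), then turned up at 45 degrees to barb tips 34 mm further out and higher. The other hooks are alike
- hook_tip (a point): midway between the middle hook's barb tips; axes as the rack. A block kept level cannot pass the barbs: raised about 17 mm and tipped about 25 degrees, outer (-x) side up, it backs out along that slope, clear after about 105 mm
- mat: fixed cork mat, 160 (x) x 400 (y) x 6 mm thick, on the bench in front of the chest; origin at the centre of its underside, z up. It has room for three blocks side by side along its y (125 mm apart, their bars along the mat's x)
- chest: fixed plywood chest, 146 (x) x 220 (y) mm, box 115 mm high with an arched lid up to 187 mm; origin at the centre of its underside, front face at local x = -73 mm with the bolt in its middle (local y = 0), z up
- chest_mid (a point): middle of the chest, at its vertical centre line, 115 mm above the bench; axes as the chest
- bolt (a joint): steel barrel bolt on the chest's front, slides straight up: 0 = open (down), 0.036 = fully home in the keeper on the lid's rim. Stiff (about 3 N friction), stays where it is left
- bolt_knob (a point): middle of the bolt's knob: a round stub 19 mm in diameter, 34 mm long, that sticks out level from the chest's front; this point is 37 mm out from the face, 55 mm above the bench when open. Axes as the chest (knob along x)
- hood_swivel (a joint): swivel of the dust hood about a vertical axis, anticlockwise from above positive, -1.6 to 1.6 rad; friction 0.15 N m, stays where it is left. Its zero has no meaning for the job: go by hood_pivot's axes
- hood_tilt (a joint): tilt of the dust hood about the level axis at hood_pivot: 0 = mouth upright (facing level), positive = mouth tips down and the grab bar swings forward, negative = mouth tips up; -0.7 to 1.0 rad; 30 degrees = 0.524. Friction 0.35 N m, stays where it is left
- hood_pivot (a point): middle of the hood's tilt axis, 175 mm above the bench, on the swivelling yoke, 70 mm in front of the swivel's vertical axis (which is at local x = -70 mm). Axes: x level, the way the hood faces; y along the tilt axis; z up
- hood_handle (a point): middle of the hood's steel grab bar: round, 14 mm in diameter, level, parallel to the tilt axis (y), 92 mm clear between two lugs, 115 mm from the tilt axis, straight above it at tilt 0, with 53 mm of free space between bar and hood top. The grey hood is about 200 mm wide, 125 high, 80 deep. Axes tilt with the hood
- glue_bottle: white glue bottle with a yellow cap, 72 mm in diameter, 120 mm high, loose; leave alone; origin at the centre of its underside
- dowel_jar: empty glass jar, 72 mm in diameter, 90 mm high, loose; leave alone; origin at the centre of its underside
- mallet: wooden mallet lying on the bench, about 320 mm long, 55 mm high, loose; leave alone; origin about the middle of its length, at bench level

How it is judged:
By the outcome, as a careful person would: the job done as asked, in the order asked, and still so for the second after the job is handed in, with the robot touching nothing.
Of block1, block2, block3 only 2 to 3 are there at a start; the rules pass over those that are not, and their reading is None.
At some moment in a run one of block1, block2, block3 may be knocked a few centimetres aside while the robot is not near it.
Once in a run the grip may slacken for a moment while it holds something.
It also fails if it takes over 210 s, if anything falls off the work surface, if the arm or the gripper's body presses on something with over 40 N, if the wrist force passes 120 N, or if a joint passes its speed limit or range.

## Working session

There is one attempt and no reset: what is moved stays moved. The work goes in short steps, Python scripts to look and compute and a tool call to move; the robot and the scene stay as the last step left them, time stands still between calls to the robot, and variables do not carry over. Pictures are saved under pics/ and viewed, about 12 in all and at most 16, crops included, and the job is handed in when it is done.

Besides the shell and the picture viewer there is one more tool, called after "Request:" as a command line: name --argument value ..., lists and objects as JSON in quotes. carry_out: Moves the arm, as the interface text tells. Its arguments: {"type":"object","properties":{"series":{"type":"array","items":{"type":"array"}},"fingers":{"type":"number"},"squeeze":{"type":"number"}},"required":["series"]}

```bash
ls; mkdir -p pics; cat > h.py <<'E'
import numpy as np, cv2
from rig import manip
from scipy.spatial.transform import Rotation as R
def shot(name,fn,crop=None,scale=1):
    im=manip.get_image(name); np.savez('cam_'+name,K=im['K'],r=im['rvec'],t=im['tvec'])
    f=im['frame'].copy(); cv2.imwrite('raw_'+fn+'.png',f)
    if crop: f=f[crop[1]:crop[3],crop[0]:crop[2]]
    if scale!=1: f=cv2.resize(f,None,fx=scale,fy=scale,interpolation=cv2.INTER_CUBIC)
    cv2.imwrite('pics/'+fn+'.png',f); return im
def cam(name):
    d=np.load('cam_'+name+'.npz'); return d['K'],d['r'].ravel(),d['t'].ravel()
def ray(name,uv,z):
    K,r,t=cam(name); M=cv2.Rodrigues(r)[0]; c=-M.T@t
    d=M.T@np.linalg.inv(K)@np.array([uv[0],uv[1],1.]); return c+d*(z-c[2])/d[2]
def proj(name,p):
    K,r,t=cam(name); return cv2.projectPoints(np.array(p,float).reshape(-1,3),r,t,K,None)[0].reshape(-1,2)
def tri(uv1,uv2):  # scene, top
    P=[]
    for n in('scene','top'):
        K,r,t=cam(n); P.append(K@np.c_[cv2.Rodrigues(r)[0],t])
    X=cv2.triangulatePoints(P[0],P[1],np.array(uv1,float),np.array(uv2,float)); return (X[:3]/X[3]).ravel()
E
python3 - <<'E'
from h import *
shot('scene','s1',scale=1.25);shot('top','t1',scale=1.25)
for n in('scene','top'):
    K,r,t=cam(n);M=cv2.Rodrigues(r)[0];print(n,-M.T@t,M[2],K[0,0])
s=manip.get_state();print(s)
E
```

```text
pics
scene [1.1424154  0.09902968 1.02292956] [-0.57103274 -0.10972206 -0.81356172] 455.20204480942755
top [ 0.29193994 -0.00750072  1.34676005] [ 0.21024118 -0.02057293 -0.97743307] 548.9244751422333
{'clock': 0.1, 'qpos': array([ 1.03803705e+00,  2.76544891e-01,  1.50601857e+00,  8.50865519e-06,
        1.36073554e+00, -1.20999938e-01]), 'qd': array([ 8.49155159e-04, -4.75723897e-04, -2.33800550e-03,  1.41745860e-05,
        1.80785479e-03, -9.13758165e-04]), 'effort': array([ 1.66685462e-03, -4.17700052e+01, -2.46403974e+01, -1.32833343e-04,
        5.73242680e-03, -2.49722768e-05]), 'position': array([0.2298804 , 0.52651636, 0.23051395]), 'ee_rot': array([ 3.73900465e-04,  8.36726614e-01,  5.47620165e-01, -7.66887872e-04]), 'contact_force': array([-0.63934894,  0.25050129, -1.3247332 ]), 'moment': array([ 0.00234785,  0.01940093, -0.04619051]), 'width': 0.08533341167627745}
```

View pics/s1.png

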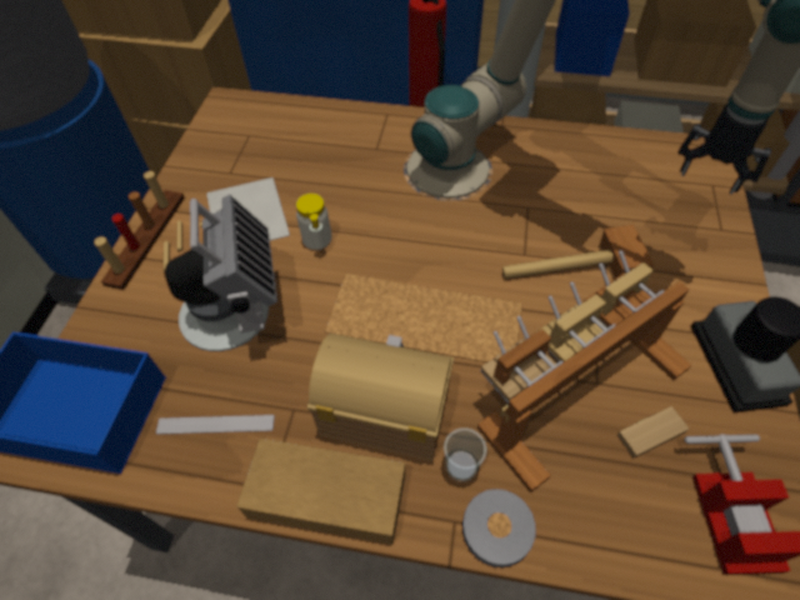

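View pics/t1.png

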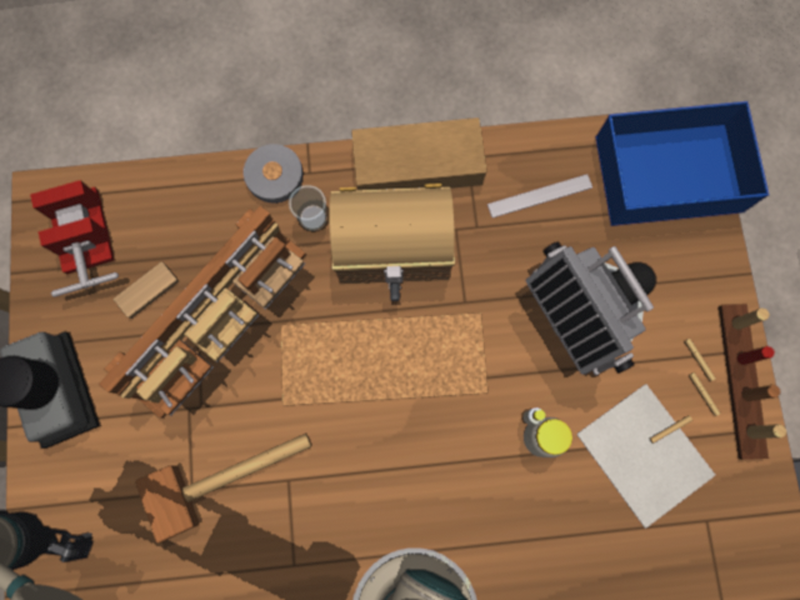

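The scene picture shows three blocks on the rack (right), the chest in the middle, the mat in front, and the hood at the left. In the top picture the rail runs (110,390)–(270,215), mat corners are (283,325)–(487,400), the knob is at about (395,292), and the hood bar runs (590,252)–(645,310). I'll take closer crops.

```bash
python3 - <<'E'
import cv2
a=cv2.imread('raw_t1.png');b=cv2.imread('raw_s1.png')
def c(f,x0,y0,x1,y1,s,n): cv2.imwrite('pics/'+n,cv2.resize(f[y0:y1,x0:x1],None,fx=s,fy=s,interpolation=cv2.INTER_CUBIC))
c(a,70,160,270,340,4,'c1.png')
c(b,370,190,560,350,4,'c2.png')
c(a,210,140,530,340,2.5,'c3.png')
c(b,100,140,400,360,2.6,'c4.png')
E
```

```text
(no output)
```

View pics/c1.png

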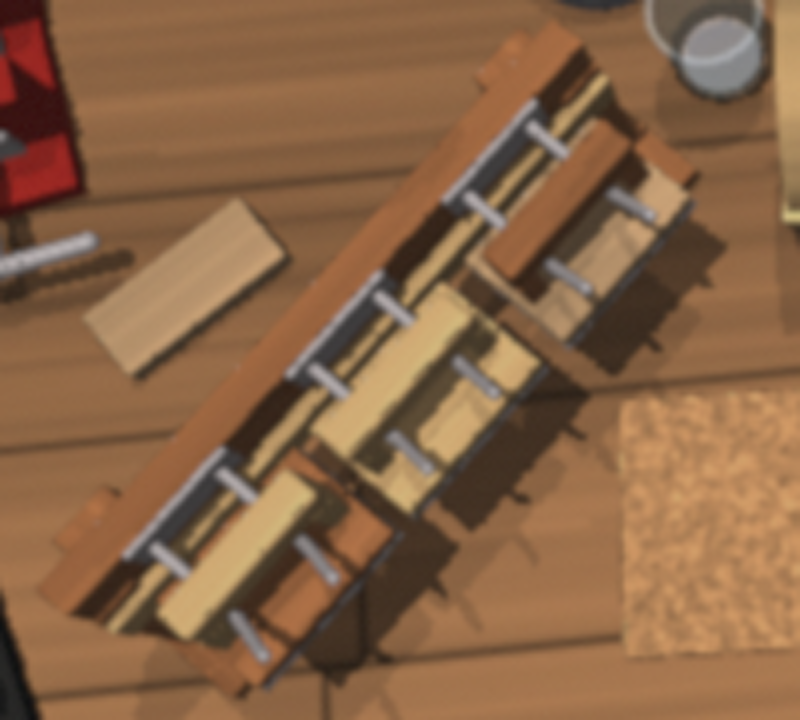

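View pics/c2.png

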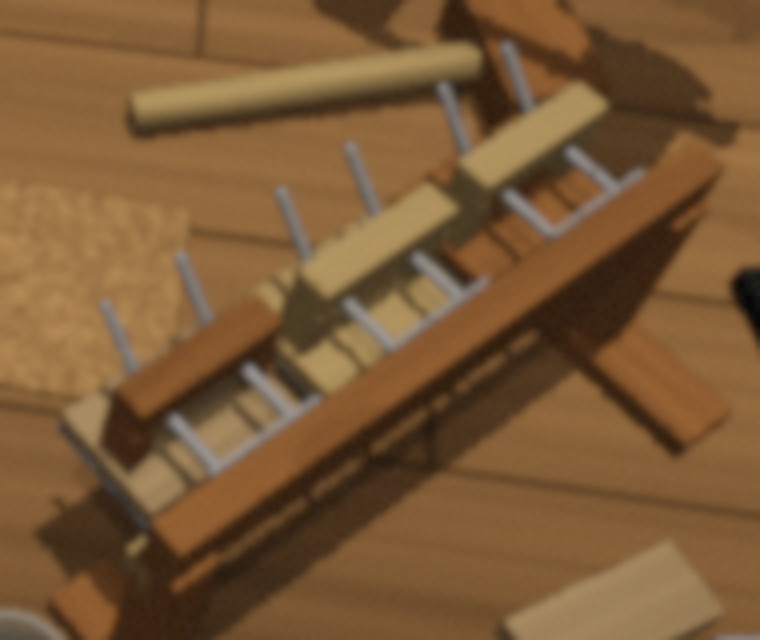

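View pics/c3.png

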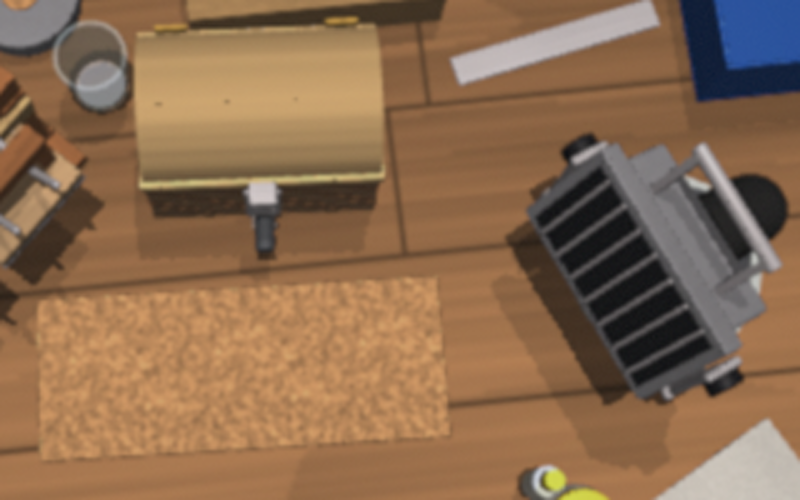

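View pics/c4.png

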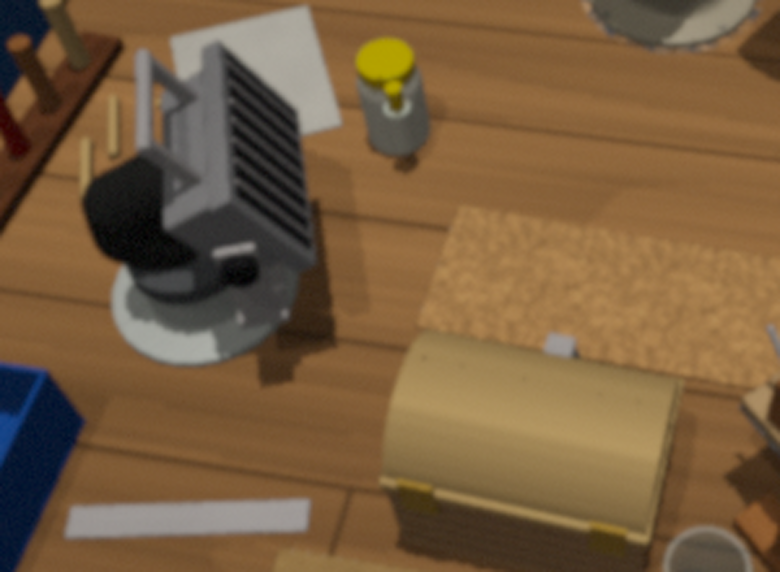

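Crops: in c1 the three bars are clear (red (555,200), yellow (400,370), yellow on red base (240,555) in crop px), and the rail front edge runs (585,50)–(75,612). In c3 the bolt knob is at (265,235) and the hood pivot knobs are at (580,150) and (722,378), with the bar running (703,150)–(772,265). c2 and c4 show the same objects from behind.

```bash
python3 - <<'E'
from h import *
np.set_printoptions(precision=4,suppress=True)
c1=lambda x,y:(70+x/4,160+y/4)
c2=lambda x,y:(370+x/4,190+y/4)
c3=lambda x,y:(210+x/2.5,140+y/2.5)
c4=lambda x,y:(100+x/2.6,140+y/2.6)
print('rail',ray('top',c1(585,50),.19),ray('top',c1(75,612),.19))
print('rail tri ends',tri(c2(178,555),c1(585,50)),tri(c2(720,165),c1(75,612)))
for n,l in dict(A=[(600,120),(635,150),(515,280),(480,250)],B=[(440,283),(485,318),(352,465),(315,432)],C=[(283,470),(318,500),(195,640),(160,612)]).items():
    P=np.array([ray('top',c1(*p),.2045) for p in l])[:,:2]; m=P.mean(0); d=P[0]+P[1]-P[2]-P[3]
    print(n,m,'len',np.linalg.norm(d)/2,'wid',np.linalg.norm(P[0]-P[1]),'dir',np.degrees(np.arctan2(d[1],d[0])))
for n,l in dict(A=[(120,400),(280,315)],B=[(302,270),(455,200)]).items():pass
print('mat',[ray('top',c3(*p),.006) for p in [(38,300),(438,278),(450,437),(42,460)]])
print('lid rim',ray('top',c3(140,183),.115),ray('top',c3(383,177),.115))
print('chest lid back',ray('top',c3(137,35),.115),ray('top',c3(380,27),.115))
print('knob end',ray('top',c3(265,250),.055),ray('top',c3(264,215),.055))
print('pivot',tri(c4(240,270),c3(722,378)), ray('top',c3(580,150),.175),ray('top',c3(722,378),.175))
print('pivknob left in scene', tri(c4(240,268),c3(580,150)))
print('bar',tri(c4(165,155),c3(703,150)),tri(c4(143,55),c3(772,265)))
print('jar',ray('top',c3(100,85),0.0),'bottle',ray('top',(440,350),.12))
print('mallet',ray('top',(308/1.25,442/1.25),.02),ray('top',(165/1.25,500/1.25),.05))
E
```

```text
rail [0.7235 0.1833 0.19  ] [0.4415 0.4693 0.19  ]
rail tri ends [0.7345 0.1947 0.1604] [0.4453 0.4857 0.1692]
A [0.6349 0.2009] len 0.09525819949263152 wid 0.025972568808797017 dir -46.2551670796301
B [0.5479 0.2908] len 0.10223241137845951 wid 0.0315475738914967 dir -44.53035563046775
C [0.4604 0.3776] len 0.09407763384483941 wid 0.02509214346911943 dir -44.553183287498385
mat [array([0.5616, 0.2061, 0.006 ]), array([ 0.5423, -0.1918,  0.006 ]), array([ 0.3848, -0.1832,  0.006 ]), array([0.4039, 0.2128, 0.006 ])]
lid rim [0.6401 0.087  0.115 ] [ 0.6223 -0.1382  0.115 ]
chest lid back [0.7857 0.0778 0.115 ] [ 0.7696 -0.1531  0.115 ]
knob end [ 0.5778 -0.0227  0.055 ] [ 0.6125 -0.0253  0.055 ]
pivot [ 0.4221 -0.4843 -0.1353] [ 0.6127 -0.3088  0.175 ] [ 0.3988 -0.3993  0.175 ]
pivknob left in scene [ 0.6128 -0.3086  0.1741]
bar [ 0.5731 -0.3754  0.271 ] [ 0.474  -0.4191  0.2799]
jar [0.7813 0.1283 0.    ] bottle [ 0.2894 -0.2673  0.12  ]
mallet [0.3285 0.169  0.02  ] [0.2513 0.4319 0.05  ]
```

Crops viewed: 6 so far. The tool can only turn about its own z, so before moving I'll check how much tip the barbs really demand.

```bash
cat >> h.py <<'E'
def go(p,az=None):
    s=manip.get_state(); q=s['ee_rot']; M=R.from_quat([q[1],q[2],q[3],q[0]]).as_matrix()
    a=np.degrees(np.arctan2(M[1,0],M[0,0])); turn=0
    if az is not None: turn=-((az-a+180)%360-180)
    d=M.T@(np.array(p)-s['position']); print('shift mm before turn',(d*1e3).round(1),'turn',round(turn,1),'az',round(a,1))
    M2=M@R.from_euler('z',turn,degrees=True).as_matrix(); print(' after turn',(M2.T@(np.array(p)-s['position'])*1e3).round(1), 'pos',s['position'].round(4),'tilt',np.degrees(np.arccos(-M[2,2])).round(2),'F',s['contact_force'].round(1),'w',round(s['width']*1e3,1),'t',s['clock'])
E
cat > tip.py <<'E'
import numpy as np, heapq
# prong samples
a=np.r_[np.c_[np.arange(0,66,2),np.full(33,175.)],np.c_[66+np.arange(0,34.5,1.5),175+np.arange(0,34.5,1.5)]]
def pen(s,h,th): # bar centre, tilt (outer up)
    c,n=np.cos(th),np.sin(th); d=a-[s,h]
    x=c*d[:,0]+n*d[:,1]; z=-n*d[:,0]+c*d[:,1]+69
    def box(x0,x1,z0,z1):
        return np.hypot(np.maximum(np.maximum(x0-x,x-x1),0),np.maximum(np.maximum(z0-z,z-z1),0)).min()
    return min(box(-12,12,56,82),box(-37.5,37.5,0,20))
S=np.arange(48,150,2);H=np.arange(190,262,1.5);T=np.radians(np.arange(0,31,1))
need=np.full((len(S),len(H)),99.)
for i,s in enumerate(S):
    for j,h in enumerate(H):
        for k,t in enumerate(T):
            if pen(s,h,t)>4.0: need[i,j]=k;break
st=(0,int(np.argmin(abs(H-196)))) ; best={st:need[st]};pq=[(need[st],0,st,[st])];seen=set()
while pq:
    c,l,u,p=heapq.heappop(pq)
    if u in seen: continue
    seen.add(u)
    if u[0]==len(S)-1: break
    for d in((1,0),(-1,0),(0,1),(0,-1),(1,1),(1,-1)):
        v=(u[0]+d[0],u[1]+d[1])
        if 0<=v[0]<len(S) and 0<=v[1]<len(H) and v not in seen: heapq.heappush(pq,(max(c,need[v]),l+1,v,p+[v]))
print(c);print([(int(S[i]),float(H[j]),int(need[i,j])) for i,j in p][::2])
E
python3 tip.py; python3 -c "
from h import *
u=np.array([-.7115,-.7026]);A=np.array([.6349,.2009])
go([*A,.25],44.6)"
```

```text
10.0
[(48, 196.0, 0), (52, 199.0, 0), (56, 202.0, 0), (60, 205.0, 0), (64, 208.0, 0), (68, 211.0, 0), (72, 214.0, 0), (76, 217.0, 0), (80, 220.0, 1), (84, 223.0, 9), (88, 224.5, 10), (92, 224.5, 9), (96, 226.0, 10), (100, 226.0, 8), (104, 226.0, 5), (108, 226.0, 3), (112, 226.0, 0), (116, 223.0, 0), (120, 220.0, 0), (124, 217.0, 0), (128, 214.0, 0), (132, 211.0, 0), (136, 208.0, 0), (140, 205.0, 0), (144, 202.0, 0), (148, 199.0, 0)]
shift mm before turn [-136.3  501.5  -19.4] turn 21.8 az 66.4
 after turn [ 59.7 516.2 -19.4] pos [0.2299 0.5265 0.2305] tilt 0.1 F [-0.6  0.3 -1.3] w 85.3 t 0.1
```

Only about 10° of tip is needed on a good path. The barb itself can force that against a light, shallow grip, which realigns the block afterwards. I'll start with block C, nearest the arm.

Request:
carry_out --series '[[[0,0,0],5.5],[[0,0,0],5.5],[[0,0,0],5.5],[[0,0,0],5.3],[[0,0,0],0]]' --fingers 46 --squeeze 25

```text
clock: 0.52
position: [0.229, 0.525, 0.2278]
ee_rot: [0.002, 0.929, 0.371, -0.003]
contact_force: [-0.2, -0.3, -0.5]
width: 0.0461
```

```bash
python3 -c "
from h import *
go([.4604,.3776,.25],44.6)"
```

```text
shift mm before turn [ 65.7 266.4 -22.2] turn -1.0 az 43.6
 after turn [ 61.  267.5 -22.2] pos [0.229  0.525  0.2278] tilt 0.43 F [-0.2 -0.3 -0.5] w 46.1 t 0.5167
```

Request:
carry_out --series '[[[7.6,33.4,-4],-0.1],[[7.6,33.4,-4],-0.1],[[7.6,33.4,-4],-0.1],[[7.6,33.4,-4],-0.1],[[7.6,33.4,-4],-0.1],[[7.6,33.4,-4],-0.1],[[7.6,33.4,-4],-0.1],[[7.6,33.4,-4],-0.1]]'

```text
clock: 1.18
position: [0.4608, 0.3752, 0.256]
ee_rot: [0.002, 0.919, 0.394, -0.008]
contact_force: [0.4, 0.0, -0.5]
width: 0.0461
```

```bash
python3 -c "
from h import *
go([.4604,.3776,.25],44.6)
s=manip.get_state();q=s['ee_rot'];print(R.from_quat([q[1],q[2],q[3],q[0]]).as_matrix()[:,2], s['qpos'])
shot('top','t2',(70,160,270,340),4);shot('scene','s2',(360,110,580,290),3.5)
go([.4604,.3776,.25],44.6)"
```

```text
shift mm before turn [ 1.5 -1.9  6. ] turn 1.8 az 46.4
 after turn [ 1.5 -2.   6. ] pos [0.4608 0.3752 0.256 ] tilt 0.92 F [ 0.4  0.  -0.5] w 46.1 t 1.1833
[-0.01326003 -0.00913464 -0.99987036] [ 5.66685904e-01  3.01916176e-01  1.40643626e+00 -5.92624194e-04
  1.44933205e+00 -2.43478334e-01]
shift mm before turn [-0.  -5.9  6. ] turn 1.5 az 46.1
 after turn [-0.2 -5.9  6. ] pos [0.4647 0.3736 0.256 ] tilt 0.8 F [-0.2  0.4  0.4] w 45.5 t 1.2833
```

View pics/s2.png

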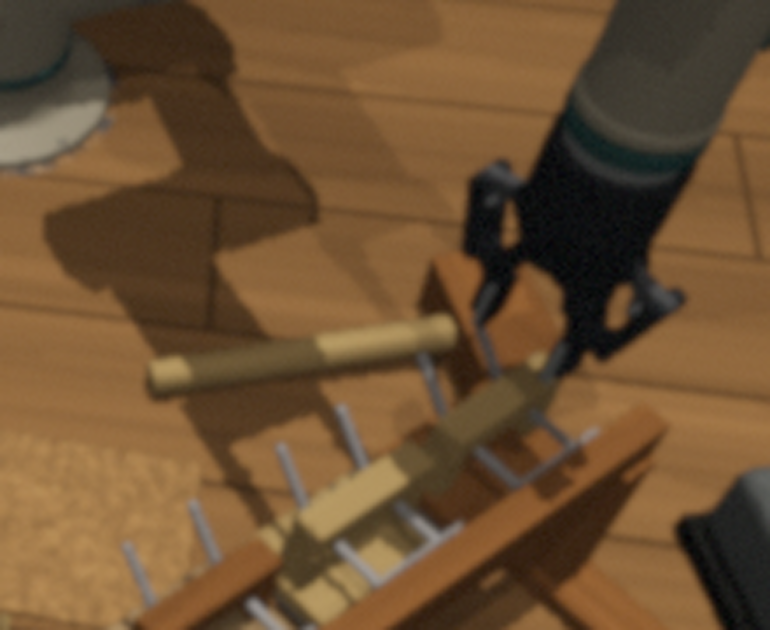

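The picture shows the fingers straddling bar C from above: finger tips near (485,330) and (560,370), bar C centred near (490,410) and lower down. Going down.

Request:
carry_out --series '[[[0,-3,14],0.8],[[0,-3,14],0.7],[[0,0,14],0],[[0,0,14],0],[[0,0,11],0],[[0,0,0],0]]'

```text
clock: 1.78
position: [0.4588, 0.3771, 0.1854]
ee_rot: [0.002, 0.924, 0.382, -0.008]
contact_force: [-0.3, 0.2, -0.1]
width: 0.046
```

```bash
python3 -c "
from h import *
go([.4604,.3776,.186],44.6)"
```

```text
shift mm before turn [ 1.5  0.8 -0.7] turn 0.4 az 45.0
 after turn [ 1.5  0.8 -0.7] pos [0.4588 0.3771 0.1854] tilt 0.88 F [-0.3  0.2 -0.1] w 46.0 t 1.7833
```

Close and check width.

Request:
carry_out --series '[[[0,0,0],0],[[0,0,0],0],[[0,0,0],0],[[0,0,0],0],[[0,0,0],0],[[0,0,0],0]]' --fingers 15 --squeeze 25

```text
clock: 2.28
position: [0.4579, 0.3788, 0.1861]
ee_rot: [0.001, 0.923, 0.385, -0.007]
contact_force: [-0.2, 0.9, -2.7]
width: 0.0231
```

```bash
python3 -c "
from h import *
go([.4604,.3776,.186],44.6)"
```

```text
shift mm before turn [0.9 2.6 0.1] turn 0.7 az 45.3
 after turn [0.9 2.6 0.1] pos [0.4579 0.3788 0.1861] tilt 0.82 F [-0.2  0.9 -2.7] w 23.1 t 2.2833
```

Request:
carry_out --series '[[[0,0,-7],0],[[0,0,0],0],[[-8,0,-6],0],[[-8,0,-6],0],[[-8,0,-6],0],[[0,0,0],0]]'

```text
clock: 2.78
position: [0.4387, 0.3595, 0.214]
ee_rot: [0.002, 0.923, 0.385, -0.009]
contact_force: [0.3, 0.5, -2.2]
width: 0.0234
```

```bash
cat >> h.py <<'E'
mid=np.array([.5825,.3263]);u=np.array([-.7115,-.7026]);ly=np.array([-.7026,.7116])
def sh():
    s=manip.get_state();q=s['ee_rot'];M=R.from_quat([q[1],q[2],q[3],q[0]]).as_matrix();p=s['position']
    print('s %.1f y %.1f h %.1f'%((p[:2]-mid)@u*1e3,(p[:2]-mid)@ly*1e3,p[2]*1e3+5.4),'tilt out',np.degrees(M[:2,2]@u).round(2),'F',s['contact_force'].round(1),'w',round(s['width']*1e3,1),s['clock'])
E
python3 -c "
from h import *
sh()"
```

```text
s 79.0 y 124.6 h 219.4 tilt out 0.98 F [ 0.3  0.5 -2.2] w 23.4 2.7833
```

Request:
carry_out --series '[[[-4,0,-3],0],[[-4,0,-2],0],[[-4,0,-1],0],[[-4,0,0],0]]'

```text
clock: 3.12
position: [0.4369, 0.3576, 0.2153]
ee_rot: [-0.005, 0.923, 0.384, 0.005]
contact_force: [6.4, 8.2, -3.4]
width: 0.0235
```

```bash
python3 -c "
from h import *
sh()"
```

```text
s 81.5 y 124.6 h 220.7 tilt out -0.78 F [ 6.4  8.2 -3.4] w 23.5 3.1167
```

Request:
carry_out --series '[[[3,0,0],0],[[0,0,-3],0],[[0,0,-4],0],[[0,0,-4],0],[[0,0,-4],0],[[0,0,-4],0]]'

```text
clock: 3.62
position: [0.4394, 0.3605, 0.2156]
ee_rot: [-0.005, 0.924, 0.383, -0.001]
contact_force: [5.6, 4.5, -22.3]
width: 0.0231
```

```bash
python3 -c "
from h import *
sh()"
```

```text
s 77.8 y 124.8 h 221.0 tilt out -0.16 F [  5.6   4.5 -22.3] w 23.1 3.6167
```

Request:
carry_out --series '[[[0,0,-4],0],[[0,0,-4],0],[[0,0,-4],0],[[0,0,-4],0],[[0,0,-4],0],[[0,0,-4],0]]'

```text
clock: 4.12
position: [0.4398, 0.3609, 0.216]
ee_rot: [-0.004, 0.924, 0.383, -0.01]
contact_force: [5.0, 5.6, -22.8]
width: 0.0237
```

```bash
python3 -c "
from h import *
sh();print(manip.get_state()['moment'])
shot('scene','s3',(400,170,560,290),5);sh()"
```

```text
s 77.2 y 124.9 h 221.4 tilt out 0.88 F [  5.    5.6 -22.8] w 23.7 4.1167
[ 0.48354589 -0.98716142 -0.04149024]
s 77.2 y 124.9 h 221.4 tilt out 0.9 F [  3.9   2.9 -22.4] w 23.6 4.1667
```

View pics/s3.png

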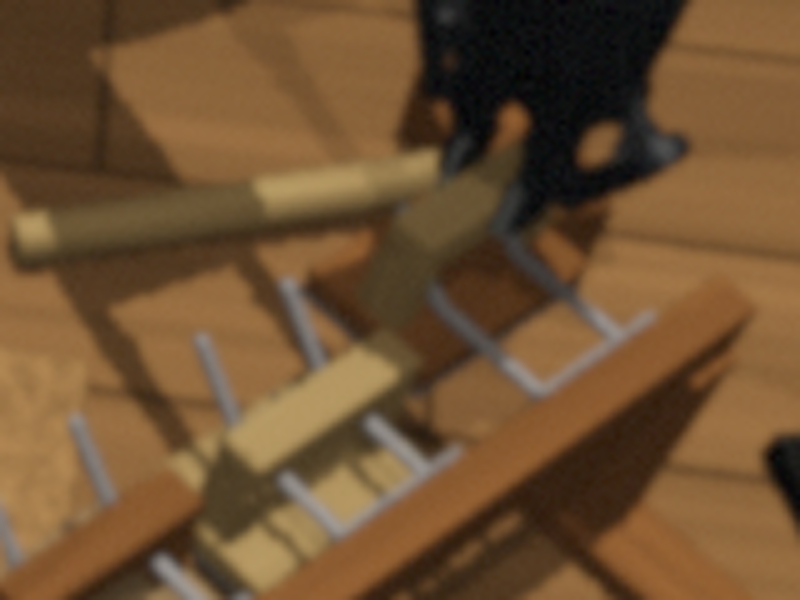

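The picture shows block C lifted with its base pressing under the prongs. The tool is slowly ratcheting in the wanted tip direction (+1° in 0.5 s), so I'll use that.

Request:
carry_out --series '[[[0,0,-6],0],[[0,0,-6],0],[[0,0,-6],0],[[0,0,-6],0],[[0,0,-6],0],[[0,0,-6],0],[[0,0,-6],0],[[0,0,-6],0],[[0,0,-6],0],[[0,0,-6],0]]' --squeeze 45

```text
clock: 5.0
position: [0.4406, 0.3623, 0.217]
ee_rot: [-0.002, 0.924, 0.38, -0.035]
contact_force: [4.7, 4.2, -30.4]
width: 0.0229
```

```bash
python3 -c "
from h import *
sh();print(manip.get_state()['moment'])"
```

```text
s 75.7 y 125.3 h 222.4 tilt out 3.62 F [  4.7   4.2 -30.4] w 22.9 5.0
[ 0.65125472 -1.42019216 -0.20918062]
```

Request:
carry_out --series '[[[-1,0,-7],0],[[-1,0,-7],0],[[-1,0,-7],0],[[-1,0,-7],0],[[-1,0,-7],0],[[-1,0,-7],0],[[-1,0,-7],0],[[-1,0,-7],0],[[-1,0,-7],0],[[-1,0,-7],0]]'

```text
clock: 5.83
position: [0.4411, 0.3633, 0.2178]
ee_rot: [-0.002, 0.925, 0.376, -0.058]
contact_force: [4.6, 5.6, -35.5]
width: 0.0225
```

Request:
carry_out --series '[[[-1,0,-7],0],[[-1,0,-7],0],[[-1,0,-7],0],[[-1,0,-7],0],[[-1,0,-7],0],[[-1,0,-7],0]]'

```text
clock: 6.33
position: [0.4416, 0.3642, 0.2183]
ee_rot: [-0.002, 0.925, 0.374, -0.073]
contact_force: [4.1, 6.0, -34.8]
width: 0.0228
```

```bash
python3 -c "
from h import *
sh();s=manip.get_state();print(s['moment'],s['qpos'])"
```

```text
s 73.6 y 125.9 h 223.7 tilt out 7.57 F [  4.1   6.  -34.8] w 22.8 6.3333
[ 1.01788856 -1.83520772 -0.2694574 ] [ 0.55023068  0.35658312  1.4269124   0.02778859  1.50078106 -0.22275971]
```

Request:
carry_out --series '[[[-2,0,-7],0],[[-2,0,-7],0],[[-2,0,-7],0],[[-2,0,-7],0],[[-2,0,-7],0],[[-2,0,-7],0],[[-2,0,-7],0],[[-2,0,-7],0],[[-2,0,-7],0],[[-2,0,-7],0]]'

```text
clock: 7.17
position: [0.4412, 0.3641, 0.2192]
ee_rot: [-0.005, 0.924, 0.37, -0.091]
contact_force: [3.4, 4.9, -32.8]
width: 0.0228
```

Request:
carry_out --series '[[[-2,0,-7],0],[[-2,0,-7],0],[[-2,0,-7],0],[[-2,0,-7],0],[[-2,0,-7],0],[[-2,0,-7],0],[[-2,0,-7],0],[[-2,0,-7],0],[[-2,0,-7],0],[[-2,0,-7],0]]'

```text
clock: 8.0
position: [0.4412, 0.3642, 0.2202]
ee_rot: [-0.007, 0.923, 0.367, -0.112]
contact_force: [0.8, 5.0, -34.9]
width: 0.0226
```

```bash
sed -i "s/'tilt out'/'tilt y',np.degrees(M[:2,2]@ly).round(2),'az',np.degrees(np.arctan2(M[1,0],M[0,0])).round(1),'tilt out'/" h.py; python3 -c "
from h import *
sh();s=manip.get_state();print(s['moment'],s['qpos'])"
```

```text
s 73.9 y 126.3 h 225.6 tilt y 5.69 az 43.9 tilt out 11.46 F [  0.8   5.  -34.9] w 22.6 8.0
[ 1.03611835 -1.91148529 -0.26162332] [ 0.53726807  0.39775304  1.37065748  0.0486125   1.59327629 -0.22311623]
```

Request:
carry_out --series '[[[-5,0,0],0],[[-5,0,0],0],[[-5,0,0],0],[[-5,0,0],0]]'

```text
clock: 8.33
position: [0.428, 0.3512, 0.2222]
ee_rot: [-0.007, 0.923, 0.367, -0.112]
contact_force: [-0.2, -0.7, -2.3]
width: 0.0232
```

```bash
python3 -c "
from h import *
sh();s=manip.get_state();print(s['moment'])"
```

```text
s 92.5 y 126.3 h 227.6 tilt y 5.7 az 43.9 tilt out 11.46 F [-0.2 -0.7 -2.3] w 23.2 8.3333
[ 0.10119889 -0.23756772 -0.04770862]
```

Free, with no contact force. Continuing out.

Request:
carry_out --series '[[[-5,0,0],0],[[-5,0,0],0],[[-5,0,0],0],[[-5,0,0],0],[[-5,0,0],0],[[0,0,0],0]]'

```text
clock: 8.83
position: [0.4062, 0.3298, 0.2335]
ee_rot: [-0.006, 0.924, 0.367, -0.11]
contact_force: [-0.1, 0.6, -3.0]
width: 0.0231
```

```bash
python3 -c "
from h import *
sh();s=manip.get_state();print(s['moment'])"
```

```text
s 123.0 y 126.4 h 238.9 tilt y 5.57 az 43.9 tilt out 11.26 F [-0.1  0.6 -3. ] w 23.1 8.8333
[ 0.06105337 -0.15953616  0.04052502]
```

Block C is past the barb. Moving farther out, then turning so the bar lies along the mat's x.

Request:
carry_out --series '[[[-12,0,0],0],[[-14,0,0],0],[[-14,0,0],0],[[-10,0,0],-6],[[0,0,0],-6.2],[[0,0,0],-6.2],[[0,0,0],-6.2],[[0,0,0],-6.2],[[0,0,0],-6.2],[[0,0,0],-6.2]]'

```text
clock: 9.67
position: [0.3598, 0.2864, 0.2461]
ee_rot: [-0.048, 0.712, 0.693, -0.102]
contact_force: [-0.5, 0.7, -2.3]
width: 0.0227
```

```bash
cat >> h.py <<'E'
def place(b,z,az=87.2):  # TCP target so the sole lands at b, allowing for tool tilt
    s=manip.get_state();q=s['ee_rot'];M=R.from_quat([q[1],q[2],q[3],q[0]]).as_matrix()
    go([*(np.array(b)-M[:2,2]*.064),z],az)
E
python3 -c "
from h import *
sh();place([.467,-.1139],.18)"
```

```text
s 186.4 y 128.1 h 251.5 tilt y 5.57 az 89.0 tilt out 11.55 F [-0.5  0.7 -2.3] w 22.7 9.6667
shift mm before turn [-387.1  145.2   67.5] turn 1.8 az 89.0
 after turn [-382.5  157.2   67.5] pos [0.3598 0.2864 0.2461] tilt 12.94 F [-0.5  0.7 -2.3] w 22.7 t 9.6667
```

Request:
carry_out --series '[[[-20,8,3],0.2],[[-34,14,6],0.2],[[-34,14,6],0.2],[[-34,14,6],0.2],[[-34,14,6],0.2],[[-34,14,6],0.2],[[-34,14,6],0.2],[[-34,14,6],0.2],[[-34,14,6],0.2],[[-20,8,3],0]]'

```text
clock: 10.5
position: [0.4574, -0.0448, 0.1916]
ee_rot: [-0.048, 0.718, 0.688, -0.1]
contact_force: [0.8, 0.3, -3.1]
width: 0.023
```

```bash
python3 -c "
from h import *
sh();place([.467,-.1139],.11)"
```

```text
s 349.7 y -176.2 h 197.0 tilt y 5.68 az 88.0 tilt out 11.32 F [ 0.8  0.3 -3.1] w 23.0 10.5
shift mm before turn [-57.5  42.7  79.2] turn 0.8 az 88.0
 after turn [-56.8  43.5  79.2] pos [ 0.4574 -0.0448  0.1916] tilt 12.77 F [ 0.8  0.3 -3.1] w 23.0 t 10.5
```

Request:
carry_out --series '[[[-20,14,22],0.3],[[-20,14,22],0.3],[[-16,14,22],0.2],[[0,0,12],0],[[0,0,0],0],[[0,0,0],0]]'

```text
clock: 11.0
position: [0.4769, -0.1177, 0.1104]
ee_rot: [-0.047, 0.726, 0.679, -0.1]
contact_force: [0.5, 0.6, -3.0]
width: 0.0229
```

```bash
python3 -c "
from h import *
sh();place([.467,-.1139],.078)"
```

```text
s 387.1 y -241.7 h 115.8 tilt y 5.68 az 86.6 tilt out 11.21 F [ 0.5  0.6 -3. ] w 22.9 11.0
shift mm before turn [10.9  9.4 30.3] turn -0.6 az 86.6
 after turn [10.8  9.5 30.3] pos [ 0.4769 -0.1177  0.1104] tilt 12.67 F [ 0.5  0.6 -3. ] w 22.9 t 11.0
```

Request:
carry_out --series '[[[4,3,8],-0.6],[[4,3,8],0],[[2,2,6],0],[[0,0,4],0],[[0,0,3],0],[[0,0,3],0],[[0,0,3],0]]'

```text
clock: 11.58
position: [0.4774, -0.1081, 0.077]
ee_rot: [-0.046, 0.72, 0.685, -0.1]
contact_force: [-6.2, -1.2, 16.4]
width: 0.0229
```

```bash
python3 -c "
from h import *
sh();place([.467,-.1139],.07)"
```

```text
s 380.0 y -235.2 h 82.4 tilt y 5.4 az 87.6 tilt out 11.29 F [-6.2 -1.2 16.4] w 22.9 11.5833
shift mm before turn [-0.6  4.2  6.3] turn 0.4 az 87.6
 after turn [-0.5  4.2  6.3] pos [ 0.4774 -0.1081  0.077 ] tilt 12.61 F [-6.2 -1.2 16.4] w 22.9 t 11.5833
```

Request:
carry_out --series '[[[0,0,-1],0],[[0,0,0],0],[[0,0,0],0],[[0,0,0],0],[[0,0,0],0]]' --fingers 50

```text
clock: 12.0
position: [0.4787, -0.1084, 0.0799]
ee_rot: [-0.043, 0.72, 0.685, -0.1]
contact_force: [-0.5, 0.6, 0.4]
width: 0.0501
```

Request:
carry_out --series '[[[0,0,-10],0],[[0,0,-25],0],[[0,0,-30],0],[[0,0,-30],0],[[0,0,-30],0],[[0,0,-30],0]]'

```text
clock: 12.5
position: [0.5067, -0.0952, 0.2335]
ee_rot: [-0.051, 0.72, 0.685, -0.103]
contact_force: [0.4, 0.2, -0.5]
width: 0.0499
```

```bash
python3 -c "
from h import *
sh();
shot('top','t3',(200,150,420,350),3.5)
go([.5479,.2908,.26],44.6)"
```

```text
s 350.1 y -246.7 h 238.9 tilt y 6.01 az 87.6 tilt out 11.66 F [ 0.4  0.2 -0.5] w 49.9 12.5
shift mm before turn [384.9   9.7 -55.2] turn 43.0 az 87.6
 after turn [ 288.  -255.5  -55.2] pos [ 0.5111 -0.0959  0.2395] tilt 12.61 F [ 2.4 -1.2  4.3] w 49.7 t 12.55
```

View pics/t3.png

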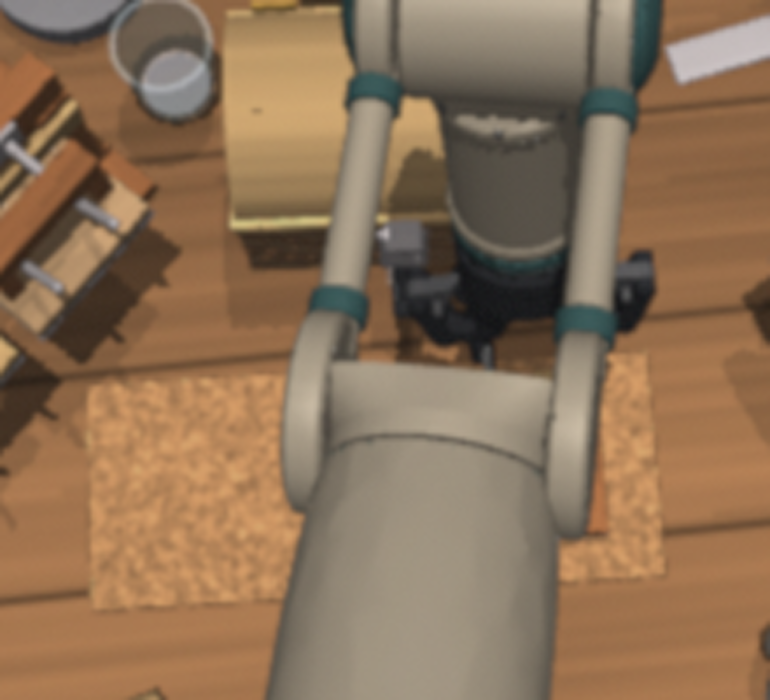

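Only part of block C is visible past the arm, its red edge at (605,500) inside the mat. The knob is at (400,240). On to block B, keeping the present tilt since it suits the next hooks.

Request:
carry_out --series '[[[20,0,-5],6.2],[[20,0,-5],6.2],[[20,0,-5],6.2],[[20,0,-5],6.2],[[20,0,-5],6.2],[[20,0,-5],6.2],[[20,0,-5],6.2],[[0,0,0],0]]'

```text
clock: 13.22
position: [0.5738, 0.0373, 0.2652]
ee_rot: [0.001, 0.931, 0.352, -0.102]
contact_force: [0.9, 0.1, 0.7]
width: 0.0502
```

```bash
cat >> h.py <<'E'
def grasp(b,z,back):  # TCP at bar b, height z, backed off along the tool
    s=manip.get_state();q=s['ee_rot'];M=R.from_quat([q[1],q[2],q[3],q[0]]).as_matrix()
    go(np.array([*b,z])-M[:,2]*back,44.6)
E
python3 -c "
from h import *
sh();grasp([.5479,.2908],.186,.06)"
```

```text
s 209.2 y -199.5 h 270.6 tilt y 4.63 az 41.8 tilt out 10.62 F [0.9 0.1 0.7] w 50.2 13.2167
shift mm before turn [ 161.9 -202.2    4. ] turn -2.8 az 41.8
 after turn [ 171.6 -194.     4. ] pos [0.5738 0.0373 0.2652] tilt 11.67 F [0.9 0.1 0.7] w 50.2 t 13.2167
```

Request:
carry_out --series '[[[24,-28,0],-0.4],[[24,-28,0],-0.4],[[24,-28,0],-0.4],[[24,-28,0],-0.4],[[24,-28,0],-0.4],[[24,-28,0],-0.4],[[22,-28,4],-0.4],[[0,0,0],0]]' --fingers 48

```text
clock: 13.88
position: [0.5607, 0.2987, 0.2449]
ee_rot: [-0.001, 0.921, 0.377, -0.101]
contact_force: [0.2, -1.2, 0.0]
width: 0.048
```

```bash
python3 -c "
from h import *
sh();grasp([.5479,.2908],.186,.02);grasp([.5479,.2908],.186,0)"
```

```text
s 34.9 y -4.3 h 250.3 tilt y 4.44 az 45.0 tilt out 10.63 F [ 0.2 -1.2  0. ] w 48.0 13.8833
shift mm before turn [-3.5  1.3 40.7] turn 0.4 az 45.0
 after turn [-3.4  1.3 40.7] pos [0.5607 0.2987 0.2449] tilt 11.6 F [ 0.2 -1.2  0. ] w 48.0 t 13.8833
shift mm before turn [-3.5  1.3 60.7] turn 0.4 az 45.0
 after turn [-3.4  1.3 60.7] pos [0.5607 0.2987 0.2449] tilt 11.6 F [ 0.2 -1.2  0. ] w 48.0 t 13.8833
```

Request:
carry_out --series '[[[-2,0,12],0.4],[[-2,1,14],0],[[0,0,14],0],[[0,0,12],0],[[0,0,8],0],[[0,0,0],0]]'

```text
clock: 14.38
position: [0.546, 0.2901, 0.1862]
ee_rot: [0.001, 0.92, 0.38, -0.101]
contact_force: [-0.0, -0.1, 0.4]
width: 0.0482
```

```bash
python3 -c "
from h import *
sh();grasp([.5479,.2908],.186,0)"
```

```text
s 51.4 y -0.1 h 191.6 tilt y 4.21 az 45.3 tilt out 10.68 F [-0.  -0.1  0.4] w 48.2 14.3833
shift mm before turn [ 1.9  0.9 -0.2] turn 0.7 az 45.3
 after turn [ 1.9  0.8 -0.2] pos [0.546  0.2901 0.1862] tilt 11.56 F [-0.  -0.1  0.4] w 48.2 t 14.3833
```

Request:
carry_out --series '[[[0,0,0],0],[[0,0,0],0],[[0,0,0],0],[[0,0,0],0],[[0,0,0],0],[[0,0,-5],0],[[0,0,-5],0],[[0,0,0],0]]' --fingers 15 --squeeze 45

```text
clock: 15.05
position: [0.5498, 0.2898, 0.1985]
ee_rot: [0.001, 0.92, 0.38, -0.099]
contact_force: [-0.5, 0.2, -1.7]
width: 0.0246
```

```bash
python3 -c "
from h import *
sh()"
```

```text
s 48.9 y -3.0 h 203.9 tilt y 4.13 az 45.3 tilt out 10.53 F [-0.5  0.2 -1.7] w 24.6 15.05
```

Request:
carry_out --series '[[[-7,-1,-3.5],0],[[-7,-1,-3.5],0],[[-7,-1,-3.5],0],[[-6,0,-3],0],[[0,0,0],0]]'

```text
clock: 15.47
position: [0.5296, 0.2727, 0.2189]
ee_rot: [0.001, 0.92, 0.38, -0.099]
contact_force: [0.3, -0.2, -2.6]
width: 0.0233
```

```bash
python3 -c "
from h import *
sh();print(manip.get_state()['moment'])"
```

```text
s 75.3 y -0.9 h 224.3 tilt y 4.12 az 45.3 tilt out 10.53 F [ 0.3 -0.2 -2.6] w 23.3 15.4667
[ 0.10316706 -0.18245862  0.03446746]
```

Request:
carry_out --series '[[[-5,0,0],0],[[-5,0,0],0],[[-5,0,0],0],[[-5,0,0],0]]'

```text
clock: 15.8
position: [0.5199, 0.2629, 0.2212]
ee_rot: [-0.002, 0.92, 0.381, -0.091]
contact_force: [7.9, 8.0, -10.4]
width: 0.0231
```

```bash
python3 -c "
from h import *
sh();print(manip.get_state()['moment'])"
```

```text
s 89.0 y -1.1 h 226.6 tilt y 4.11 az 45.3 tilt out 9.51 F [  7.9   8.  -10.4] w 23.1 15.8
[ 1.41426084 -1.5042136  -0.24046396]
```

Bar touched the barb. I'll back off and add a few degrees of tip, as before.

Request:
carry_out --series '[[[6,0,0],0],[[6,0,0],0],[[-1,0,-7],0],[[-1,0,-7],0],[[-2,0,-7],0],[[-2,0,-7],0],[[-2,0,-7],0],[[-2,0,-7],0],[[-2,0,-7],0],[[-2,0,-7],0]]'

```text
clock: 16.63
position: [0.5295, 0.2723, 0.2223]
ee_rot: [-0.008, 0.918, 0.38, -0.111]
contact_force: [2.0, 3.7, -29.5]
width: 0.0224
```

Request:
carry_out --series '[[[-2,0,-7],0],[[-2,0,-7],0],[[-2,0,-7],0],[[-2,0,-7],0],[[-2,0,-7],0],[[-2,0,-7],0],[[-2,0,-7],0],[[-2,0,-7],0],[[-2,0,-7],0],[[-2,0,-7],0]]'

```text
clock: 17.47
position: [0.53, 0.2732, 0.2239]
ee_rot: [-0.016, 0.914, 0.379, -0.142]
contact_force: [-0.8, 4.2, -30.5]
width: 0.0227
```

```bash
python3 -c "
from h import *
sh();print(manip.get_state()['moment'])"
```

```text
s 74.7 y -0.9 h 229.3 tilt y 7.78 az 46.1 tilt out 14.28 F [ -0.8   4.2 -30.5] w 22.7 17.4667
[ 0.65313506 -1.83653827 -0.16672325]
```

Tip is now 14.3°. Pulling out.

Request:
carry_out --series '[[[-5,0,0],0],[[-5,0,0],0],[[-5,0,0],0],[[-5,0,0],0],[[-5,0,0],0]]'

```text
clock: 17.88
position: [0.5121, 0.2546, 0.2284]
ee_rot: [-0.016, 0.913, 0.38, -0.146]
contact_force: [-0.1, -0.1, -3.5]
width: 0.0226
```

```bash
python3 -c "
from h import *
sh();print(manip.get_state()['moment'])"
```

```text
s 100.4 y -1.6 h 233.8 tilt y 7.87 az 46.2 tilt out 14.65 F [-0.1 -0.1 -3.5] w 22.6 17.8833
[ 0.10503827 -0.2920857   0.0060869 ]
```

Request:
carry_out --series '[[[-8,0,0],0],[[-8,0,0],0],[[-10,0,0],0],[[-14,0,0],0],[[-14,0,0],0],[[-14,0,0],0],[[-10,0,0],0]]'

```text
clock: 18.47
position: [0.4547, 0.1947, 0.255]
ee_rot: [-0.015, 0.914, 0.38, -0.142]
contact_force: [0.3, -0.5, -2.1]
width: 0.0227
```

Request:
carry_out --series '[[[0,0,0],-6],[[0,0,0],-6],[[0,0,0],-6],[[0,0,0],-6],[[0,0,0],-6],[[0,0,0],-6],[[0,0,0],-6]]'

```text
clock: 19.05
position: [0.4486, 0.1887, 0.2599]
ee_rot: [-0.066, 0.707, 0.693, -0.124]
contact_force: [0.4, 0.2, -1.8]
width: 0.0228
```

```bash
python3 -c "
from h import *
sh();place([.473,.011],.115)"
```

```text
s 191.9 y -3.8 h 265.3 tilt y 7.54 az 89.5 tilt out 14.02 F [ 0.4  0.2 -1.8] w 22.8 19.05
shift mm before turn [-159.6   83.7  141.7] turn 2.3 az 89.5
 after turn [-156.1   90.   141.7] pos [0.4486 0.1887 0.2599] tilt 16.14 F [ 0.4  0.2 -1.8] w 22.8 t 19.05
```

Request:
carry_out --series '[[[-24,12,14],0.3],[[-26,14,18],0.3],[[-26,14,20],0.3],[[-26,14,20],0.3],[[-26,14,20],0.3],[[-26,14,20],0.3],[[0,0,16],0],[[0,0,10],0],[[0,0,0],0]]'

```text
clock: 19.8
position: [0.4883, 0.0127, 0.1179]
ee_rot: [-0.062, 0.717, 0.684, -0.118]
contact_force: [-0.8, -0.2, -2.7]
width: 0.0224
```

```bash
python3 -c "
from h import *
sh();place([.473,.011],.08)"
```

```text
s 287.4 y -157.0 h 123.3 tilt y 7.25 az 87.9 tilt out 13.33 F [-0.8 -0.2 -2.7] w 22.4 19.8
shift mm before turn [ 6.3 10.2 36.1] turn 0.7 az 87.9
 after turn [ 6.4 10.2 36.1] pos [0.4883 0.0127 0.1179] tilt 15.35 F [-0.8 -0.2 -2.7] w 22.4 t 19.8
```

Request:
carry_out --series '[[[3,4,9],0.6],[[3,4,9],0],[[0,2,8],0],[[0,0,4],0],[[0,0,3],0],[[0,0,3],0],[[0,0,3],0]]'

```text
clock: 20.38
position: [0.4884, 0.0153, 0.0798]
ee_rot: [-0.059, 0.72, 0.681, -0.119]
contact_force: [-3.7, -0.6, 15.1]
width: 0.0224
```

```bash
python3 -c "
from h import *
sh();place([.473,.011],.08)"
```

```text
s 285.4 y -155.2 h 85.2 tilt y 7.04 az 87.5 tilt out 13.36 F [-3.7 -0.6 15.1] w 22.4 20.3833
shift mm before turn [ 0.6  0.6 -0.5] turn 0.3 az 87.5
 after turn [ 0.6  0.6 -0.5] pos [0.4884 0.0153 0.0798] tilt 15.28 F [-3.7 -0.6 15.1] w 22.4 t 20.3833
```

Request:
carry_out --series '[[[0,0,0],0],[[0,0,0],0],[[0,0,0],0],[[0,0,0],0],[[0,0,0],0]]' --fingers 50

```text
clock: 20.8
position: [0.4895, 0.0158, 0.082]
ee_rot: [-0.058, 0.72, 0.682, -0.118]
contact_force: [-0.4, -0.3, 0.2]
width: 0.0498
```

Request:
carry_out --series '[[[0,0,-10],0],[[0,0,-25],0],[[0,0,-30],0],[[0,0,-30],0],[[0,0,-30],0],[[0,0,-30],0],[[0,0,-30],0]]'

```text
clock: 21.38
position: [0.5327, 0.0314, 0.2649]
ee_rot: [-0.064, 0.719, 0.681, -0.123]
contact_force: [-0.6, -1.0, 0.2]
width: 0.0504
```

Request:
carry_out --series '[[[0,0,0],6],[[0,0,0],6],[[0,0,0],6],[[0,0,0],6],[[0,0,0],6],[[0,0,0],6],[[0,0,0],6],[[0,0,0],0]]'

```text
clock: 22.05
position: [0.5399, 0.0327, 0.2799]
ee_rot: [-0.009, 0.923, 0.363, -0.126]
contact_force: [0.9, -0.2, 0.5]
width: 0.0501
```

```bash
python3 -c "
from h import *
sh();shot('top','t4');shot('scene','s4');grasp([.6349,.2009],.186,.08)"
```

```text
s 236.6 y -179.0 h 285.3 tilt y 6.56 az 43.6 tilt out 12.83 F [ 0.9 -0.2  0.5] w 50.1 22.05
shift mm before turn [201.5 -49.5 -24.8] turn -0.7 az 43.9
 after turn [202.1 -47.  -24.8] pos [0.5399 0.0327 0.2798] tilt 14.56 F [-0.2 -0.1 -0.4] w 50.0 t 22.15
```

View pics/s4.png

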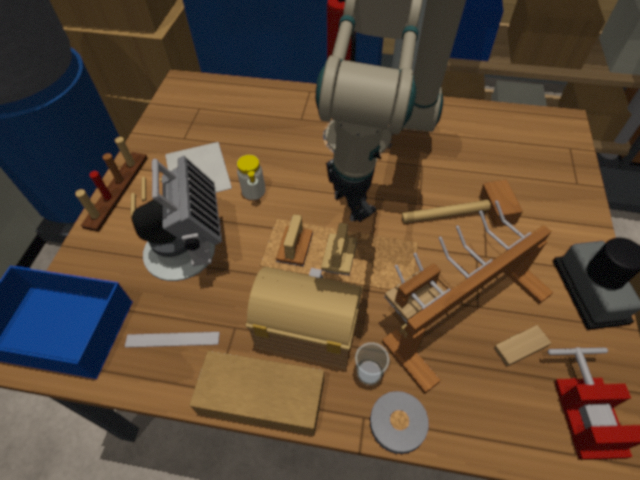

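Both blocks stand upright on the mat at (293,240) and (338,250), and block A still hangs at (418,280). Going to A.

Request:
carry_out --series '[[[30,-7,-3],-0.2],[[32,-8,-4],-0.2],[[32,-8,-4],0],[[32,-8,-4],0],[[32,-8,-4],0],[[32,-8,-4],0],[[6,0,0],0],[[0,0,0],0]]' --fingers 48

```text
clock: 22.82
position: [0.6535, 0.2083, 0.2631]
ee_rot: [-0.01, 0.918, 0.376, -0.126]
contact_force: [-0.7, -0.2, -0.2]
width: 0.048
```

```bash
python3 -c "
from h import *
sh();grasp([.6349,.2009],.186,0)"
```

```text
s 32.4 y -133.9 h 268.5 tilt y 6.49 az 45.3 tilt out 12.84 F [-0.7 -0.2 -0.2] w 48.0 22.8167
shift mm before turn [-0.6  1.2 79.6] turn 0.7 az 45.3
 after turn [-0.6  1.2 79.6] pos [0.6535 0.2083 0.2631] tilt 14.55 F [-0.7 -0.2 -0.2] w 48.0 t 22.8167
```

Request:
carry_out --series '[[[0,1,14],0.4],[[0,0,16],0.3],[[0,0,16],0],[[0,0,14],0],[[0,0,12],0],[[0,0,7],0],[[0,0,0],0]]'

```text
clock: 23.4
position: [0.632, 0.196, 0.1853]
ee_rot: [-0.008, 0.919, 0.374, -0.127]
contact_force: [0.2, -0.0, 0.0]
width: 0.0477
```

```bash
python3 -c "
from h import *
sh();grasp([.6349,.2009],.186,0)"
```

```text
s 56.4 y -127.5 h 190.7 tilt y 6.43 az 45.0 tilt out 13.01 F [ 0.2 -0.   0. ] w 47.7 23.4
shift mm before turn [ 5.2 -1.6 -1.8] turn 0.4 az 45.0
 after turn [ 5.2 -1.6 -1.8] pos [0.632  0.196  0.1853] tilt 14.67 F [ 0.2 -0.   0. ] w 47.7 t 23.4
```

Request:
carry_out --series '[[[4,-1,-1],0.4],[[0,0,0],0]]'

```text
clock: 23.57
position: [0.6342, 0.1985, 0.1867]
ee_rot: [-0.008, 0.92, 0.37, -0.127]
contact_force: [1.2, -0.8, 0.5]
width: 0.0482
```

Request:
carry_out --series '[[[0,0,0],0],[[0,0,0],0],[[0,0,0],0],[[0,0,0],0],[[0,0,0],0],[[0,0,-5],0],[[0,0,-5],0],[[0,0,0],0]]' --fingers 15 --squeeze 45

```text
clock: 24.23
position: [0.6388, 0.2, 0.1982]
ee_rot: [-0.008, 0.92, 0.371, -0.125]
contact_force: [-0.4, 0.1, -2.3]
width: 0.0249
```

```bash
python3 -c "
from h import *
sh()"
```

```text
s 48.7 y -129.4 h 203.6 tilt y 6.3 az 44.6 tilt out 12.78 F [-0.4  0.1 -2.3] w 24.9 24.2333
```

Request:
carry_out --series '[[[-7.5,-1,-4],0],[[-7.5,-1,-4],0],[[-7.5,-1,-4],0],[[-7,-1,-4],0],[[0,0,0],0]]'

```text
clock: 24.65
position: [0.6179, 0.183, 0.2217]
ee_rot: [-0.008, 0.92, 0.371, -0.125]
contact_force: [-0.0, 0.0, -2.8]
width: 0.023
```

```bash
python3 -c "
from h import *
sh();print(manip.get_state()['moment'])"
```

```text
s 75.5 y -126.9 h 227.1 tilt y 6.33 az 44.6 tilt out 12.74 F [-0.   0.  -2.8] w 23.0 24.65
[ 0.04332902 -0.24836314 -0.04516779]
```

Request:
carry_out --series '[[[-4,0,-0.5],0],[[-4,0,-0.5],0],[[-4,0,0],0],[[-4,0,0],0]]'

```text
clock: 24.98
position: [0.6067, 0.1724, 0.2241]
ee_rot: [-0.009, 0.92, 0.371, -0.124]
contact_force: [0.9, 0.8, -6.9]
width: 0.023
```

```bash
python3 -c "
from h import *
sh();print(manip.get_state()['moment'])"
```

```text
s 90.9 y -126.6 h 229.5 tilt y 6.41 az 44.6 tilt out 12.6 F [ 0.9  0.8 -6.9] w 23.0 24.9833
[ 0.25144991 -0.57344026 -0.01709173]
```

Only slight contact. Continuing.

Request:
carry_out --series '[[[-4,0,0],0],[[-4,0,0],0],[[-4,0,0],0],[[-5,0,0],0],[[-5,0,0],0],[[-5,0,0],0]]'

```text
clock: 25.48
position: [0.5846, 0.1503, 0.2338]
ee_rot: [-0.008, 0.92, 0.371, -0.125]
contact_force: [-1.0, -0.5, -2.4]
width: 0.0232
```

```bash
python3 -c "
from h import *
sh();print(manip.get_state()['moment'])"
```

```text
s 122.2 y -126.8 h 239.2 tilt y 6.34 az 44.6 tilt out 12.78 F [-1.  -0.5 -2.4] w 23.2 25.4833
[ 0.07080158 -0.24086113 -0.01313513]
```

Request:
carry_out --series '[[[-10,0,0],0],[[-12,0,0],0],[[-14,0,0],0],[[-14,0,0],0],[[-14,0,0],0]]'

```text
clock: 25.9
position: [0.5363, 0.1031, 0.2495]
ee_rot: [-0.008, 0.92, 0.371, -0.125]
contact_force: [0.3, 0.2, -2.5]
width: 0.023
```

Request:
carry_out --series '[[[0,0,0],-6],[[0,0,0],-6],[[0,0,0],-6],[[0,0,0],-6],[[0,0,0],-6],[[0,0,0],-6],[[0,0,0],-6]]'

```text
clock: 26.48
position: [0.5275, 0.0952, 0.2551]
ee_rot: [-0.053, 0.716, 0.686, -0.114]
contact_force: [-0.1, 0.5, -4.0]
width: 0.0232
```

```bash
python3 -c "
from h import *
sh();place([.4792,.1370],.13)"
```

```text
s 201.5 y -125.8 h 260.5 tilt y 6.21 az 88.2 tilt out 12.85 F [-0.1  0.5 -4. ] w 23.2 26.4833
shift mm before turn [ 57.   -5.7 125.2] turn 1.0 az 88.2
 after turn [ 56.9  -6.6 125.2] pos [0.5275 0.0952 0.2551] tilt 14.43 F [-0.1  0.5 -4. ] w 23.2 t 26.4833
```

Request:
carry_out --series '[[[14,-2,10],0.5],[[14,-2,16],0.5],[[14,-2,20],0],[[14,0,20],0],[[0,0,20],0],[[0,0,20],0],[[0,0,14],0],[[0,0,0],0]]'

```text
clock: 27.15
position: [0.491, 0.1374, 0.1362]
ee_rot: [-0.049, 0.723, 0.68, -0.111]
contact_force: [-1.6, 0.0, -2.2]
width: 0.0229
```

```bash
python3 -c "
from h import *
sh();place([.4792,.1370],.078)"
```

```text
s 197.8 y -70.1 h 141.6 tilt y 5.86 az 87.2 tilt out 12.52 F [-1.6  0.  -2.2] w 22.9 27.15
shift mm before turn [10.4 15.2 55.4] turn -0.0 az 87.2
 after turn [10.4 15.3 55.4] pos [0.491  0.1374 0.1362] tilt 13.97 F [-1.6  0.  -2.2] w 22.9 t 27.15
```

Lowering A, then pressing it on the mat so the contact also straightens the tool.

Request:
carry_out --series '[[[4,5,12],0],[[4,5,12],0],[[2,5,12],0],[[0,0,8],0],[[0,0,4],0],[[0,0,4],0],[[0,0,5],0],[[0,0,5],0]]'

```text
clock: 27.82
position: [0.4922, 0.1392, 0.0757]
ee_rot: [-0.047, 0.723, 0.68, -0.11]
contact_force: [-7.5, 0.0, 17.5]
width: 0.0235
```

Request:
carry_out --series '[[[0,0,6],0],[[0,0,6],0],[[0,0,6],0],[[0,0,6],0],[[0,0,6],0],[[0,0,6],0],[[0,0,6],0],[[0,0,6],0],[[0,0,6],0],[[0,0,6],0]]'

```text
clock: 28.65
position: [0.4899, 0.1384, 0.0731]
ee_rot: [-0.038, 0.723, 0.683, -0.093]
contact_force: [-4.0, 0.1, 30.7]
width: 0.0233
```

```bash
python3 -c "
from h import *
sh();place([.4792,.1370],.07);print(manip.get_state()['moment'])"
```

```text
s 197.9 y -68.6 h 78.5 tilt y 4.53 az 87.2 tilt out 10.46 F [-4.   0.1 30.7] w 23.3 28.65
shift mm before turn [3.5 1.5 2.6] turn -0.0 az 87.2
 after turn [3.5 1.5 2.6] pos [0.4899 0.1384 0.0731] tilt 11.48 F [-4.   0.1 30.7] w 23.3 t 28.65
[0.01051399 1.51329503 0.29114104]
```

Request:
carry_out --series '[[[0,0,7],0],[[0,0,7],0],[[0,0,7],0],[[0,0,7],0],[[0,0,7],0],[[0,0,7],0],[[0,0,7],0],[[0,0,7],0],[[0,0,7],0],[[0,0,7],0]]'

```text
clock: 29.48
position: [0.491, 0.1385, 0.0724]
ee_rot: [-0.025, 0.723, 0.687, -0.072]
contact_force: [-5.6, -0.8, 39.6]
width: 0.0227
```

Request:
carry_out --series '[[[0,0,7],0],[[0,0,7],0],[[0,0,7],0],[[0,0,7],0],[[0,0,7],0],[[0,0,7],0],[[0,0,7],0],[[0,0,7],0],[[0,0,7],0],[[0,0,7],0]]'

```text
clock: 30.32
position: [0.4925, 0.1385, 0.0717]
ee_rot: [-0.013, 0.722, 0.689, -0.052]
contact_force: [-8.2, -0.4, 41.4]
width: 0.023
```

```bash
cat >> h.py <<'E'
def zt():
    s=manip.get_state();q=s['ee_rot'];M=R.from_quat([q[1],q[2],q[3],q[0]]).as_matrix();print('tool z',M[:,2].round(3),'M',s['moment'].round(2))
E
python3 -c "
from h import *
sh();place([.4792,.1370],.07);zt()"
```

```text
s 196.0 y -70.4 h 77.1 tilt y 1.57 az 87.5 tilt out 5.95 F [-8.2 -0.4 41.4] w 23.0 30.3167
shift mm before turn [ 1.7 -7.2  2.2] turn 0.3 az 87.5
 after turn [ 1.6 -7.2  2.2] pos [0.4925 0.1385 0.0717] tilt 6.16 F [-8.2 -0.4 41.4] w 23.0 t 30.3167
tool z [-0.093 -0.053 -0.994] M [0.1  2.26 0.06]
```

Request:
carry_out --series '[[[0,3,5],0],[[0,3,5],0],[[0,2,5],0],[[0,0,5],0],[[0,0,5],0],[[0,0,5],0],[[0,0,5],0],[[0,0,5],0],[[0,0,5],0],[[0,0,5],0]]'

```text
clock: 31.15
position: [0.4928, 0.1386, 0.0715]
ee_rot: [-0.01, 0.723, 0.69, -0.044]
contact_force: [-4.6, -0.3, 27.0]
width: 0.0231
```

Request:
carry_out --series '[[[0,0,5],0],[[0,0,5],0],[[0,0,5],0],[[0,0,5],0],[[0,0,5],0],[[0,0,5],0],[[0,0,5],0],[[0,0,5],0]]'

```text
clock: 31.82
position: [0.4936, 0.1385, 0.0712]
ee_rot: [-0.004, 0.723, 0.69, -0.034]
contact_force: [-6.3, -1.1, 26.6]
width: 0.0229
```

```bash
python3 -c "
from h import *
sh();place([.4792,.1370],.07);zt()"
```

```text
s 195.2 y -71.1 h 76.6 tilt y 0.56 az 87.4 tilt out 3.89 F [-6.3 -1.1 26.6] w 22.9 31.8167
shift mm before turn [  0.6 -10.8   1.7] turn 0.2 az 87.4
 after turn [  0.6 -10.8   1.7] pos [0.4936 0.1385 0.0712] tilt 3.93 F [-6.3 -1.1 26.6] w 22.9 t 31.8167
tool z [-0.055 -0.041 -0.998] M [ 0.06  1.37 -0.1 ]
```

Request:
carry_out --series '[[[0,0,6],0],[[0,0,6],0],[[0,0,6],0],[[0,0,6],0],[[0,0,6],0],[[0,0,6],0],[[0,0,6],0],[[0,0,6],0],[[0,0,6],0],[[0,0,6],0]]'

```text
clock: 32.65
position: [0.4947, 0.1386, 0.0706]
ee_rot: [0.005, 0.722, 0.692, -0.02]
contact_force: [-9.6, -1.7, 37.8]
width: 0.023
```

Request:
carry_out --series '[[[0,0,5],0],[[0,0,5],0],[[0,0,5],0],[[0,0,0],0],[[0,0,-2],0],[[0,0,0],0]]'

```text
clock: 33.15
position: [0.4955, 0.1388, 0.077]
ee_rot: [0.009, 0.722, 0.692, -0.014]
contact_force: [0.6, -0.1, -2.2]
width: 0.0228
```

```bash
python3 -c "
from h import *
sh();place([.4792,.1370],.07);zt()"
```

```text
s 193.6 y -72.3 h 82.4 tilt y -0.96 az 87.6 tilt out 1.63 F [ 0.6 -0.1 -2.2] w 22.8 33.15
shift mm before turn [ -0.2 -15.7   7.1] turn 0.4 az 87.6
 after turn [ -0.3 -15.7   7.1] pos [0.4955 0.1388 0.077 ] tilt 1.89 F [ 0.6 -0.1 -2.2] w 22.8 t 33.15
tool z [-0.008 -0.032 -0.999] M [ 0.04 -0.04  0.02]
```

Request:
carry_out --series '[[[0,0,-5],0],[[0,-8,0],0],[[0,-7,0],0],[[0,0,5],0],[[0,0,4],0],[[0,0,3],0],[[0,0,2],0],[[0,0,0],0]]'

```text
clock: 33.82
position: [0.4785, 0.139, 0.0713]
ee_rot: [0.008, 0.722, 0.692, -0.015]
contact_force: [-1.4, 1.0, -0.1]
width: 0.0229
```

```bash
python3 -c "
from h import *
sh();place([.4792,.1370],.07);zt()"
```

```text
s 205.6 y -60.3 h 76.7 tilt y -0.95 az 87.6 tilt out 1.68 F [-1.4  1.  -0.1] w 22.9 33.8167
shift mm before turn [0.2 1.3 1.3] turn 0.4 az 87.6
 after turn [0.2 1.3 1.3] pos [0.4785 0.139  0.0713] tilt 1.92 F [-1.4  1.  -0.1] w 22.9 t 33.8167
tool z [-0.009 -0.032 -0.999] M [0.19 0.29 0.01]
```

Request:
carry_out --series '[[[0,0,0],0],[[0,0,0],0],[[0,0,0],0],[[0,0,0],0],[[0,0,-20],0],[[0,0,-30],0],[[0,0,-30],0],[[0,0,-30],0],[[0,0,0],0]]' --fingers 46

```text
clock: 34.57
position: [0.479, 0.1421, 0.1809]
ee_rot: [0.007, 0.722, 0.692, -0.018]
contact_force: [0.7, 0.1, -0.0]
width: 0.0463
```

```bash
python3 -c "
from h import *
zt();go([.5828,-.0216,.17],85.4)"
```

```text
tool z [-0.017 -0.034 -0.999] M [ 0.09 -0.06 -0.  ]
shift mm before turn [-158.6  110.9   14.7] turn 2.2 az 87.6
 after turn [-154.3  116.9   14.7] pos [0.479  0.1421 0.1809] tilt 2.21 F [ 0.7  0.1 -0. ] w 46.3 t 34.5667
```

Request:
carry_out --series '[[[-25,18,0],0.4],[[-26,19,0],0.4],[[-26,19,0],0.4],[[-26,19,2],0.4],[[-26,19,2],0.4],[[-26,19,4],0.2],[[0,0,0],0]]'

```text
clock: 35.15
position: [0.5875, -0.0245, 0.1746]
ee_rot: [0.008, 0.733, 0.68, -0.016]
contact_force: [1.3, 0.5, -0.2]
width: 0.046
```

```bash
python3 -c "
from h import *
shot('scene','s5',(190,100,470,310),2.8);shot('top','t5',(200,120,440,330),3)
zt();go([.5828,-.0216,.047],85.4)"
```

```text
tool z [-0.017 -0.03  -0.999] M [ 0.08 -0.01 -0.01]
shift mm before turn [  2.7   0.3 127.8] turn 0.3 az 85.7
 after turn [  2.7   0.3 127.8] pos [ 0.5844 -0.0205  0.1748] tilt 1.97 F [-0.7  0.7 -0.4] w 46.0 t 35.25
```

View pics/s5.png

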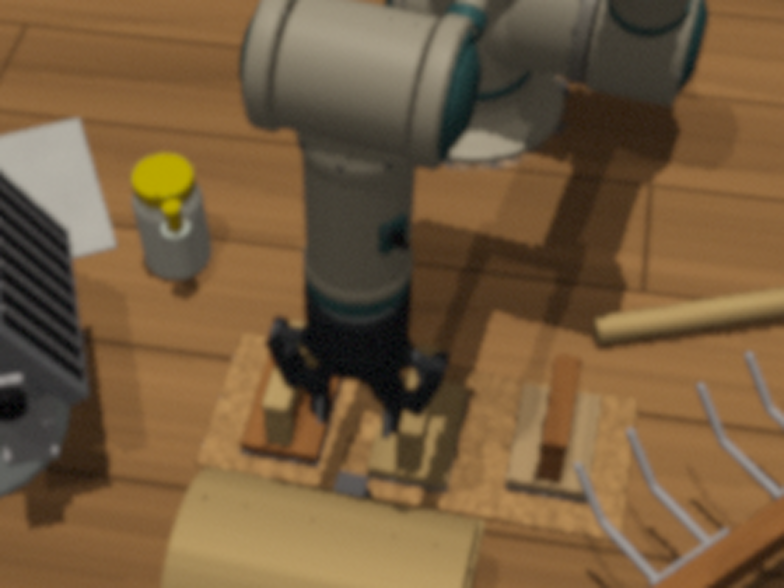

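All three blocks stand upright on the mat: red at (290,430), yellow at (410,450), and pale with red bar at (555,430). The rack is empty. The fingers are above the knob at (350,485). Going down to it.

Request:
carry_out --series '[[[1,0,18],0.3],[[1,0,20],0],[[1,0,20],0],[[0,0,20],0],[[0,0,14],0],[[0,0,8],0],[[0,0,0],0]]'

```text
clock: 35.83
position: [0.5779, -0.0124, 0.0702]
ee_rot: [0.003, 0.733, 0.68, -0.016]
contact_force: [-0.1, 0.2, -0.5]
width: 0.046
```

```bash
python3 -c "
from h import *
zt();go([.5828,-.0216,.047],85.4)"
```

```text
tool z [-0.02  -0.026 -0.999] M [0.01 0.05 0.04]
shift mm before turn [-8.1  5.9 23.3] turn 0.3 az 85.7
 after turn [-8.1  6.  23.3] pos [ 0.5779 -0.0124  0.0702] tilt 1.87 F [-0.1  0.2 -0.5] w 46.0 t 35.8333
```

Request:
carry_out --series '[[[-7,5,0],0],[[0,0,0],0]]'

```text
clock: 36.0
position: [0.5821, -0.0187, 0.0706]
ee_rot: [0.003, 0.732, 0.681, -0.016]
contact_force: [1.1, 0.1, -1.0]
width: 0.0465
```

```bash
python3 -c "
from h import *
go([.5828,-.0216,.047],85.4)"
```

```text
shift mm before turn [-2.2  1.4 23.7] turn 0.5 az 85.9
 after turn [-2.2  1.4 23.7] pos [ 0.5821 -0.0187  0.0706] tilt 1.88 F [ 1.1  0.1 -1. ] w 46.5 t 36.0
```

Request:
carry_out --series '[[[-2,1,8],0.4],[[0,0,8],0],[[0,0,8],0],[[0,0,0],0]]'

```text
clock: 36.33
position: [0.5853, -0.0222, 0.0478]
ee_rot: [0.005, 0.735, 0.678, -0.014]
contact_force: [-0.3, -0.6, -0.6]
width: 0.0461
```

```bash
python3 -c "
from h import *
go([.5828,-.0216,.047],85.4)"
```

```text
shift mm before turn [ 0.4 -2.5  0.8] turn -0.0 az 85.4
 after turn [ 0.4 -2.5  0.8] pos [ 0.5853 -0.0222  0.0478] tilt 1.7 F [-0.3 -0.6 -0.6] w 46.1 t 36.3333
```

Closing on the knob.

Request:
carry_out --series '[[[0,0,0],0],[[0,0,0],0],[[0,0,0],0],[[0,0,0],0],[[0,0,0],0]]' --fingers 5 --squeeze 50

```text
clock: 36.75
position: [0.5849, -0.0231, 0.0473]
ee_rot: [0.005, 0.735, 0.678, -0.015]
contact_force: [-0.4, -1.0, -2.2]
width: 0.0168
```

```bash
python3 -c "
from h import *
go([.5828,-.0216,.047],85.4)"
```

```text
shift mm before turn [ 1.3 -2.2  0.3] turn 0.0 az 85.4
 after turn [ 1.3 -2.2  0.3] pos [ 0.5849 -0.0231  0.0473] tilt 1.79 F [-0.4 -1.  -2.2] w 16.8 t 36.75
```

Request:
carry_out --series '[[[0,0,-6],0],[[0,0,-6],0],[[0,0,-6],0],[[0,0,-6],0],[[0,0,-6],0]]'

```text
clock: 37.17
position: [0.5849, -0.023, 0.0778]
ee_rot: [0.005, 0.734, 0.679, -0.016]
contact_force: [0.4, -1.6, -4.5]
width: 0.017
```

```bash
python3 -c "
from h import *
zt();go([.5828,-.0216,.083],85.4)"
```

```text
tool z [-0.016 -0.029 -0.999] M [-0.3  -0.09  0.09]
shift mm before turn [ 1.1 -2.3 -5.2] turn 0.1 az 85.5
 after turn [ 1.1 -2.3 -5.2] pos [ 0.5849 -0.023   0.0778] tilt 1.92 F [ 0.4 -1.6 -4.5] w 17.0 t 37.1667
```

Rising with about 4 N drag, as expected. Continuing to the stop.

Request:
carry_out --series '[[[0,0,-4],0],[[0,0,-4],0],[[0,0,-4],0],[[0,0,-5],0],[[0,0,-5],0]]'

```text
clock: 37.58
position: [0.5847, -0.023, 0.0842]
ee_rot: [0.003, 0.734, 0.679, -0.018]
contact_force: [8.9, -3.1, -33.2]
width: 0.0166
```

```bash
python3 -c "
from h import *
zt();go([.5828,-.0216,.083],85.4)"
```

```text
tool z [-0.022 -0.028 -0.999] M [-0.39 -1.5   0.19]
shift mm before turn [ 1.3 -2.   1.2] turn 0.1 az 85.5
 after turn [ 1.3 -2.   1.2] pos [ 0.5847 -0.023   0.0842] tilt 2.07 F [  8.9  -3.1 -33.2] w 16.6 t 37.5833
```

At the hard stop: 37 mm of travel and 33 N. Releasing and rising.

Request:
carry_out --series '[[[0,0,0],0],[[0,0,0],0],[[0,0,0],0],[[0,0,0],0],[[0,0,0],0]]' --fingers 46

```text
clock: 38.0
position: [0.5846, -0.0212, 0.0848]
ee_rot: [0.001, 0.735, 0.678, -0.017]
contact_force: [-0.2, 0.3, 0.1]
width: 0.0461
```

Request:
carry_out --series '[[[0,-3,-15],0],[[0,-3,-25],0],[[0,0,-30],0],[[0,0,-35],0],[[0,0,-35],0],[[0,0,-35],0],[[0,0,-35],0],[[0,0,-20],0],[[0,0,0],0]]'

```text
clock: 38.75
position: [0.5811, -0.0126, 0.3358]
ee_rot: [0.005, 0.735, 0.678, -0.012]
contact_force: [-0.5, 0.2, 0.1]
width: 0.046
```

```bash
python3 -c "
from h import *
zt();go([.5236,-.397,.36],-67)
s=manip.get_state();print(s['qpos'])"
```

```text
tool z [-0.012 -0.023 -1.   ] M [ 0.05 -0.05  0.04]
shift mm before turn [-388.2  -26.7  -14.5] turn 152.4 az 85.4
 after turn [331.7 203.5 -14.5] pos [ 0.5811 -0.0126  0.3358] tilt 1.51 F [-0.5  0.2  0.1] w 46.0 t 38.75
[-0.12574935  0.25437003  1.2824324  -0.02480491  1.61374952 -1.61727507]
```

Request:
carry_out --series '[[[-30,0,0],7.1],[[-30,4,0],7.1],[[-30,8,-2],7.1],[[-28,12,-2],7.1],[[-26,16,-2],7.1],[[-24,18,0],7.1],[[-20,22,0],7.1],[[0,0,0],7.1],[[0,0,0],7.1],[[0,0,0],7.1]]' --fingers 55

```text
clock: 39.58
position: [0.565, -0.2299, 0.3509]
ee_rot: [0.011, 0.993, 0.119, -0.002]
contact_force: [0.1, 0.9, 0.0]
width: 0.0554
```

Request:
carry_out --series '[[[0,0,0],7.1],[[0,0,0],7.1],[[0,0,0],7.1],[[0,0,0],7.1],[[0,0,0],7.1],[[0,0,0],7.1],[[0,0,0],7.1],[[0,0,0],7.1],[[0,0,0],7.1],[[0,0,0],7.1]]'

```text
clock: 40.42
position: [0.5593, -0.2271, 0.3476]
ee_rot: [0.009, 0.875, -0.484, 0.002]
contact_force: [0.3, 0.0, -1.0]
width: 0.0551
```

```bash
python3 -c "
from h import *
zt();go([.5236,-.397,.34],-67)
shot('top','t6',(200,120,440,330),3)"
```

```text
tool z [-0.006 -0.018 -1.   ] M [-0.01 -0.01  0.01]
shift mm before turn [124.8 120.5  10.9] turn 9.2 az -57.8
 after turn [142.3  99.1  10.9] pos [ 0.5593 -0.2271  0.3476] tilt 1.08 F [ 0.3  0.  -1. ] w 55.1 t 40.4167
```

View pics/t6.png

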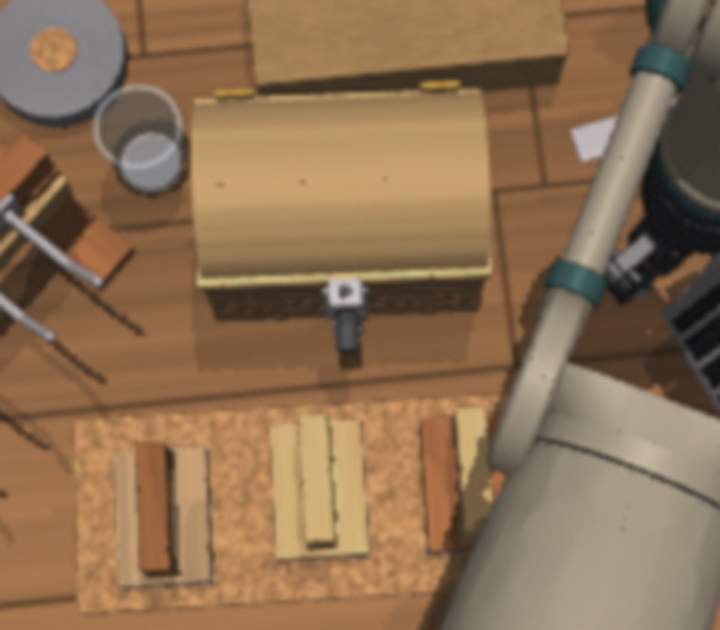

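The picture shows all three blocks flat on the mat (bars at (155,510), (318,480), (470,460)) and the bolt through its keeper at (345,292), with the knob at (345,330). Next is the hood bar.

Request:
carry_out --series '[[[20,20,0],4.6],[[20,20,0],4.6],[[22,16,0],0],[[22,16,0],0],[[22,16,2],0],[[22,14,2],0],[[0,0,0],0]]'

```text
clock: 41.05
position: [0.5186, -0.3882, 0.3452]
ee_rot: [0.008, 0.837, -0.547, 0.002]
contact_force: [-0.7, -0.2, -0.5]
width: 0.0549
```

```bash
python3 -c "
from h import *
zt();go([.5236,-.397,.262],-67)
shot('scene','s6',(90,80,290,240),3.8);shot('top','t7',(400,140,540,320),4);go([.5236,-.397,.262],-67)"
```

```text
tool z [-0.006 -0.015 -1.   ] M [ 0.02  0.04 -0.  ]
shift mm before turn [ 9.1 -2.1 83.3] turn 0.7 az -66.3
 after turn [ 9.1 -2.2 83.3] pos [ 0.5186 -0.3882  0.3452] tilt 0.94 F [-0.7 -0.2 -0.5] w 54.9 t 41.05
shift mm before turn [12.7  0.6 84. ] turn 0.8 az -66.2
 after turn [12.7  0.4 84. ] pos [ 0.5195 -0.3842  0.3459] tilt 0.73 F [-0.7  0.5 -0.1] w 55.2 t 41.15
```

View pics/s6.png

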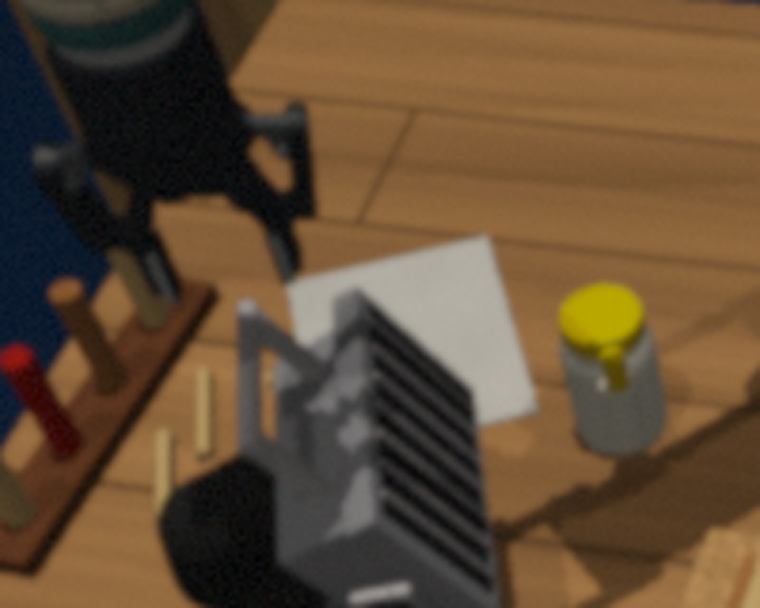

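The fingers are above and either side of the hood bar (tips at (170,295) and (290,275), bar from (247,310) to (250,440)). Descending.

Request:
carry_out --series '[[[12,0,10],0.7],[[0,0,16],0],[[0,0,16],0],[[0,0,14],0],[[0,0,0],0]]'

```text
clock: 41.57
position: [0.5272, -0.3931, 0.2877]
ee_rot: [0.005, 0.836, -0.548, 0.003]
contact_force: [0.2, 0.1, -0.7]
width: 0.0552
```

```bash
python3 -c "
from h import *
go([.5236,-.397,.262],-67)"
```

```text
shift mm before turn [ 1.8  4.7 25.7] turn 0.5 az -66.5
 after turn [ 1.9  4.7 25.7] pos [ 0.5272 -0.3931  0.2877] tilt 0.72 F [ 0.2  0.1 -0.7] w 55.2 t 41.5667
```

Request:
carry_out --series '[[[2,4,8],0.5],[[0,0,9],0],[[0,0,7],0],[[0,0,0],0]]'

```text
clock: 41.9
position: [0.5257, -0.3956, 0.2619]
ee_rot: [0.005, 0.835, -0.55, 0.004]
contact_force: [0.2, 0.6, -0.4]
width: 0.055
```

Request:
carry_out --series '[[[0,0,0],0],[[0,0,0],0],[[0,0,0],0],[[0,0,0],0],[[0,0,0],0]]' --fingers 4 --squeeze 40

```text
clock: 42.32
position: [0.5266, -0.3969, 0.2632]
ee_rot: [0.006, 0.835, -0.551, 0.006]
contact_force: [0.5, 1.3, -3.5]
width: 0.0124
```

```bash
python3 -c "
from h import *
go([.5236,-.397,.262],-67)
print(manip.get_state()['qpos'])"
```

```text
shift mm before turn [-1.2  2.8  1.2] turn 0.2 az -66.8
 after turn [-1.1  2.8  1.2] pos [ 0.5266 -0.3969  0.2632] tilt 0.94 F [ 0.5  1.3 -3.5] w 12.4 t 42.3167
[-0.74581008  0.38455015  1.26389353 -0.00993221  1.47995969  0.42120747]
```

Gripped. Swivelling first: the bar is only about 23 mm from the swivel axis, and the turn is −47° in the world, so +47° about the tool.

Request:
carry_out --series '[[[0,-2.6,0],6.7],[[0,-2.6,0],6.7],[[0,-2.6,0],6.7],[[0,-2.6,0],6.7],[[0,-2.6,0],6.7],[[0,0,0],0]]'

```text
clock: 42.82
position: [0.5406, -0.3973, 0.2632]
ee_rot: [-0.005, -0.632, 0.775, -0.01]
contact_force: [1.7, -1.3, -2.7]
width: 0.0127
```

```bash
cat >> h.py <<'E'
AX=np.array([.5332,-.4185]);CH=np.array([.7044,-.0316])
def hood(r,az,z):
    s=manip.get_state();p=s['position'];d=p[:2]-AX
    print('r %.1f az %.1f'%(np.hypot(*d)*1e3,np.degrees(np.arctan2(d[1],d[0]))),'want az',np.degrees(np.arctan2(*(CH-AX)[::-1])).round(1),s['moment'].round(2))
    a=np.radians(az);go([AX[0]+r*np.cos(a),AX[1]+r*np.sin(a),z],az-180);zt()
E
python3 -c "
from h import *
hood(.023,66.1,.262)"
```

```text
r 22.4 az 70.8 want az 66.1 [-0.07 -0.14 -0.04]
shift mm before turn [-0.3 -1.9  1.2] turn 12.3 az -101.6
 after turn [-0.7 -1.8  1.2] pos [ 0.5406 -0.3973  0.2632] tilt 1.25 F [ 1.7 -1.3 -2.7] w 12.7 t 42.8167
tool z [ 0.005 -0.021 -1.   ] M [-0.07 -0.14 -0.04]
```

Request:
carry_out --series '[[[0,-1,0],6],[[0,-1,0],6],[[0,0,0],0.3],[[0,0,0],0]]' --squeeze 30

```text
clock: 43.15
position: [0.545, -0.3994, 0.2632]
ee_rot: [-0.003, -0.547, 0.837, -0.013]
contact_force: [0.3, -0.6, -0.6]
width: 0.0126
```

Request:
carry_out --series '[[[-13,0,-4.8],0],[[-13,0,-3.4],0],[[-13,0,-1.7],0],[[-13,0,-0.3],0],[[0,0,0],0]]'

```text
clock: 43.57
position: [0.5612, -0.3619, 0.2749]
ee_rot: [-0.012, -0.55, 0.835, -0.021]
contact_force: [3.4, 1.6, -5.3]
width: 0.0121
```

```bash
python3 -c "
from h import *
hood(.1275,66.1,.2581)"
```

```text
r 63.2 az 63.7 want az 66.1 [ 0.27 -0.32 -0.04]
shift mm before turn [-65.1   2.2  13.9] turn 0.7 az -113.2
 after turn [-65.    2.9  13.9] pos [ 0.5612 -0.3619  0.2749] tilt 2.78 F [ 3.4  1.6 -5.3] w 12.1 t 43.5667
tool z [ 0.003 -0.048 -0.999] M [ 0.27 -0.32 -0.04]
```

Request:
carry_out --series '[[[-11,0,0],0.4],[[-11,0.5,1],0.3],[[-11,0.5,2],0],[[-11,0.5,3],0],[[-11,0.5,4.5],0],[[0,0,0],0]]'

```text
clock: 44.07
position: [0.5778, -0.3235, 0.2703]
ee_rot: [-0.021, -0.547, 0.836, -0.034]
contact_force: [2.3, -0.2, -8.2]
width: 0.012
```

```bash
python3 -c "
from h import *
hood(.1275,66.1,.2581)"
```

```text
r 105.0 az 64.9 want az 66.1 [ 0.04 -0.26  0.1 ]
shift mm before turn [-23.4   2.5  10.4] turn 0.2 az -113.7
 after turn [-23.4   2.6  10.4] pos [ 0.5778 -0.3235  0.2703] tilt 4.6 F [ 2.3 -0.2 -8.2] w 12.0 t 44.0667
tool z [ 0.002 -0.08  -0.997] M [ 0.04 -0.26  0.1 ]
```

Request:
carry_out --series '[[[-8,0.5,3],0.2],[[-8,0.5,3.5],0],[[-7,0.5,3.5],0],[[0,0,0],0],[[0,0,0],0]]'

```text
clock: 44.48
position: [0.5853, -0.3063, 0.2621]
ee_rot: [-0.023, -0.546, 0.836, -0.04]
contact_force: [-0.2, -4.2, 2.8]
width: 0.0128
```

```bash
python3 -c "
from h import *
hood(.1275,66.1,.2581)
s=manip.get_state();q=s['ee_rot'];M=R.from_quat([q[1],q[2],q[3],q[0]]).as_matrix();b=s['position']-M[:,2]*.0165
d=b[:2]-AX;print('bar',b,'r',np.hypot(*d),'tilt est',np.arcsin((d@np.array([np.cos(np.radians(66.1)),np.sin(np.radians(66.1))])-.07)/.115), np.arccos(min(1,(b[2]-.175)/.115)))"
```

```text
r 123.7 az 65.1 want az 66.1 [-0.85  0.25 -0.01]
shift mm before turn [-4.1  2.3  3.5] turn 0.1 az -113.8
 after turn [-4.1  2.3  3.5] pos [ 0.5853 -0.3063  0.2621] tilt 5.25 F [-0.2 -4.2  2.8] w 12.8 t 44.4833
tool z [ 0.005 -0.091 -0.996] M [-0.85  0.25 -0.01]
bar [ 0.5852506  -0.30475914  0.2784859 ] r 0.12508496599634242 tilt est 0.4994249830904635 0.4513080289174238
```

Near target. I'll release, back off and measure the hood in the pictures.

Request:
carry_out --series '[[[0,0,0],0],[[0,0,0],0],[[0,0,0],0],[[0,0,0],0],[[0,0,-20],0],[[0,0,-30],0],[[0,0,-30],0],[[0,0,-10],0]]' --fingers 50

```text
clock: 45.15
position: [0.5821, -0.2917, 0.3449]
ee_rot: [-0.023, -0.546, 0.837, -0.025]
contact_force: [0.7, -0.8, 0.4]
width: 0.0499
```

Request:
carry_out --series '[[[0,36,0],0],[[0,36,0],0],[[0,36,0],0],[[0,36,0],0],[[0,36,0],0],[[0,36,0],0],[[0,0,0],0]]'

```text
clock: 45.73
position: [0.3793, -0.1995, 0.338]
ee_rot: [-0.021, -0.547, 0.837, -0.023]
contact_force: [-0.2, 0.3, 0.2]
width: 0.0501
```

```bash
python3 -c "
from h import *
go([.5853,-.3063,.36],-114)
shot('top','t8');shot('scene','s8')
a=cv2.imread('raw_t8.png')[150:310,400:550];b=cv2.imread('raw_s8.png')[110:270,110:260]
o=np.hstack([cv2.resize(x,(400,427),interpolation=cv2.INTER_CUBIC) for x in(a,b)]);cv2.imwrite('pics/h8.png',o)"
```

```text
shift mm before turn [  16.4 -231.9  -17.6] turn 0.3 az -113.7
 after turn [  15.1 -231.9  -17.6] pos [ 0.3793 -0.1995  0.338 ] tilt 3.53 F [-0.2  0.3  0.2] w 50.1 t 45.7333
```

View pics/h8.png

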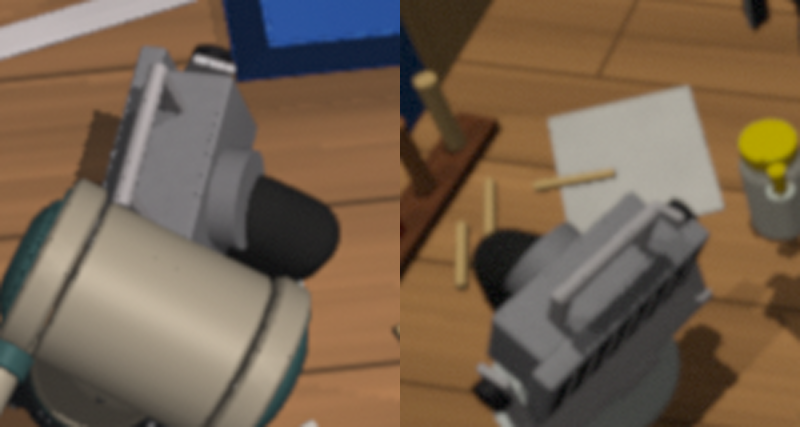

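The arm still covers part of the hood in the top view. The scene view shows the bar from (155,295) to (265,210) on the right half. I'll move the arm clear and take one good measuring picture.

Request:
carry_out --series '[[[-31,14,0],0],[[-31,14,0],0],[[-31,14,0],0],[[-31,14,0],0],[[-31,14,0],0],[[-31,14,0],0],[[-31,14,0],0],[[0,0,0],0]]'

```text
clock: 46.5
position: [0.3964, 0.0413, 0.3218]
ee_rot: [-0.015, -0.543, 0.839, -0.027]
contact_force: [0.2, -0.6, -0.5]
width: 0.0499
```

```bash
python3 -c "
from h import *
shot('top','t9');shot('scene','s9')
a=cv2.imread('raw_t9.png')[155:275,425:525];b=cv2.imread('raw_s9.png')[160:280,135:235]
o=np.hstack([cv2.resize(x,None,fx=4,fy=4,interpolation=cv2.INTER_CUBIC) for x in(a,b)]);cv2.imwrite('pics/h9.png',o)"
```

```text
(no output)
```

View pics/h9.png

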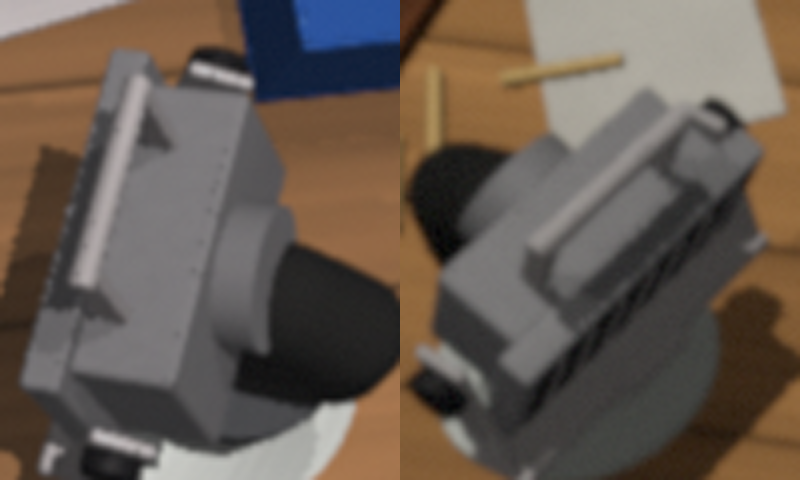

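Hood in full: left (top view) bar ends at (143,82) and (87,280), pivot knobs at (220,65) and (112,465). Right (scene view) bar ends at (540,240) and (685,112), knobs at (440,395) and (720,115).

```bash
python3 - <<'E'
from h import *
np.set_printoptions(precision=4,suppress=True)
T=lambda x,y:(425+x/4,155+y/4)
S=lambda x,y:(135+(x-400)/4,160+y/4)
e1=tri(S(540,240),T(143,82));e2=tri(S(685,112),T(87,280))
k1=tri(S(440,393),T(221,63));k2=tri(S(720,115),T(112,463))
print(e1,e2,np.linalg.norm(e1-e2));print(k1,k2)
k1=ray('top',T(221,63),.175);k2=ray('top',T(112,463),.175);print(k1,k2,np.linalg.norm(k1-k2))
ax=k1-k2;azb=np.degrees(np.arctan2(e1[1]-e2[1],e1[0]-e2[0]));aza=np.degrees(np.arctan2(ax[1],ax[0]))
piv=(k1+k2)/2;bar=(e1+e2)/2
for az in (aza+90,azb+90):
    a=np.radians(az);x=np.array([np.cos(a),np.sin(a)]);d=(bar-piv);f=d[:2]@x
    axis=piv[:2]-.07*x;w=CH-axis
    print('face az',az,'fwd',f,'up',bar[2]-.175,'tilt',np.arctan2(f,bar[2]-.175),np.arcsin(f/.115),'axis',axis,'want az',np.degrees(np.arctan2(w[1],w[0])))
# bar model fit in both images: swivel az, tilt
from scipy.optimize import least_squares
def model(p):
    a,t=p[0],p[1];x=np.array([np.cos(a),np.sin(a),0]);y=np.array([-x[1],x[0],0]);P=np.array([p[2],p[3],.175])+.07*x
    b=P+.115*(np.sin(t)*x+np.cos(t)*np.array([0,0,1]))
    L=p[4];K=p[5];return [b-L*y,b+L*y,P-K*y,P+K*y]
o_s=np.array([S(540,240),S(685,112),S(440,393),S(720,115)]);o_t=np.array([T(143,82),T(87,280),T(221,63),T(112,463)])
def res(p): m=model(p);return np.r_[(proj('scene',m)-o_s).ravel(),(proj('top',m)-o_t).ravel()]
r=least_squares(res,[1.15,.5,.533,-.418,.05,.12]);print('fit',np.degrees(r.x[0]),r.x[1:],'res',r.fun.round(1));w=CH-r.x[2:4];print(np.degrees(np.arctan2(w[1],w[0])))
# same for the first picture
C3=lambda x,y:(210+x/2.5,140+y/2.5); C4=lambda x,y:(100+x/2.6,140+y/2.6)
E
```

```text
[ 0.6307 -0.3256  0.2801] [ 0.5313 -0.2817  0.277 ] 0.1087043649723853
[ 0.6703 -0.4017  0.1755] [ 0.4517 -0.3059  0.1811]
[ 0.6714 -0.4045  0.175 ] [ 0.4529 -0.3086  0.175 ] 0.2386814437582541
face az 66.30598109954535 fwd 0.05602349719552238 up 0.10352412308278885 tilt 0.49603379844780937 0.5088357748659772 axis [ 0.534  -0.4207] want az 66.34859589759118
face az 66.17075789442036 fwd 0.05601406409044693 up 0.10352412308278885 tilt 0.4959633163536913 0.5087418510138322 axis [ 0.5339 -0.4206] want az 66.32631090002596
fit 66.74324405883601 [ 0.4894  0.5322 -0.4183  0.0545  0.1193] res [-1.1  1.  -2.1 -0.2 -1.2 -0.4 -0.4  1.1 -1.3  0.7 -0.7  0.6 -1.4  1.
 -0.6  1.3]
66.00363726143732
```

Swivel: faces 66.2–66.7°, wanted 66.0–66.3°. Tilt reads 0.49–0.51 against 0.524, within measuring error of about a degree or so. I'll move the arm aside for a last overall look.

Request:
carry_out --series '[[[-28,22,-3],0],[[-30,27,-3],0],[[-30,27,-3],0],[[-30,27,-3],0],[[-30,27,-3],0],[[-30,27,-3],0],[[-30,27,-3],0],[[-30,20,-3],0],[[0,0,0],0]]'

```text
clock: 47.35
position: [0.3317, 0.3368, 0.3237]
ee_rot: [-0.016, -0.535, 0.844, -0.03]
contact_force: [0.3, -1.0, 0.5]
width: 0.05
```

```bash
python3 -c "
from h import *
shot('top','t10',scale=1.25);go([.3,.35,.35])"
```

```text
shift mm before turn [  1.   34.4 -27.5] turn 0 az -115.6
 after turn [  1.   34.4 -27.5] pos [0.3316 0.3342 0.3237] tilt 4.02 F [0.  0.6 0.1] w 50.0 t 47.4
```

View pics/t10.png

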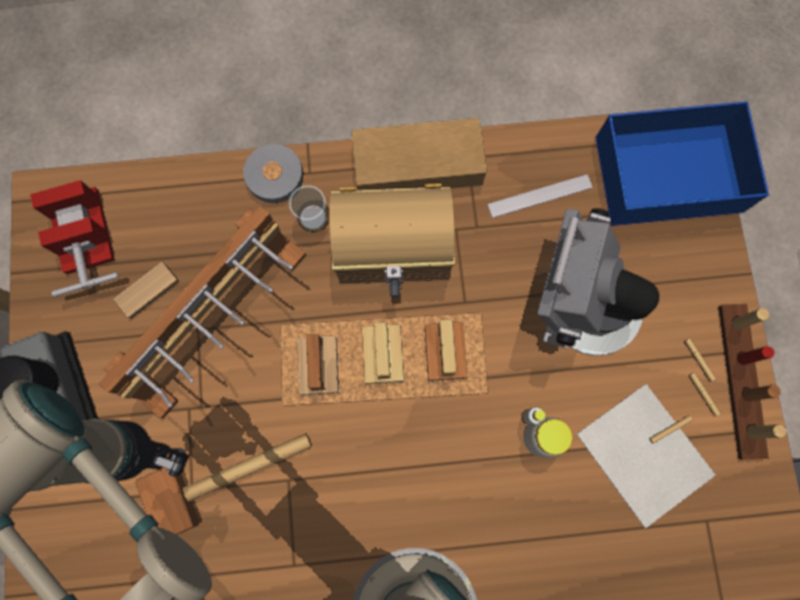

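All three blocks are flat on the mat at (318,362), (382,352) and (446,350). The bolt is up at (393,280), and the hood faces the chest. Bottle, jar and mallet are unmoved. Handing in.

```bash
python3 -c "
from rig import manip
print(manip.sign_off())"
```

```text
the job is handed in; nothing more can be done
None
```

The job is done and handed in at about 47 s on the robot's clock, in the order asked.

- **Blocks:** All three came off the hooks, each tipped about 11–15° and backed out over the barbs. The tool cannot be tipped directly, so I lifted each block against the prongs to get the tip. The last picture shows them sole down, side by side and inside the mat's edges.
- **Bolt:** It went up 37 mm (36 mm expected) to a hard stop at 33 N. A picture after release shows it through its keeper.
- **Hood:** It faces 66.2–66.7°, against 66.0–66.3° towards the middle of the chest. The mouth's tilt measures 0.49–0.51 rad against the 0.524 asked, so it is probably 1–2° short. That is close to the measuring error, and I left it rather than risk disturbing the swivel.
- **Left alone:** The glue bottle, jar and mallet look unmoved in the last picture, and the robot was touching nothing at hand-in.

One check disagreed along the way. While I still held the hood bar, its height gave a tilt of 0.45 rad and its forward position gave 0.50; the later pictures support 0.50.

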